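Clear the simmer plate, put the kettle on and light it

ROBOT

A 6-joint arm with a two-finger parallel gripper is mounted at the origin on the work surface. World frame = base frame: x ahead of the robot, y to its left, z up, the work surface at z = 0. Lengths are in m, angles in rad, forces in N, time in s.
With the tool pointing down it reaches from about 0.35 to 0.85 m from the base axis. Payload 8.1 kg.
Tool frame: the origin (TCP) lies on the centre line of the jaws, within the pads' length; the fingertips stand 19 mm ahead of it and the grasp point (between the pads) is the TCP (robot.tips_ahead is the distance from the TCP to the fingertips, in m); y points along the fingers, z is the direction in which the jaws open and shut, and the axes are right-handed (so a half turn about y gives the same grasp; the last joint's range is limited). The gripper opens to 93 mm and grips with 3 to 60 N. Pads are 15 mm wide; open, the fingers measure 128 mm over their backs; the gripper's body (75 mm by 188 mm) begins 65 mm behind the grasp point.
Start: joints at [-1.304, 0.13, 1.488, -0, 1.523, -0.085], TCP at [0.207, -0.563, 0.238] pointing down, gripper open.
Joint ranges: [-2.96, 2.96], [-0.89, 2.26], [0.02, 2.5], [-1.34, 4.48], [0, 2.73], [-2.66, 2.66]. Speed limits (rad/s): [2.39, 2.39, 2.79, 3.14, 3.14, 3.14].

INTERFACE

Orientations are given as a rotation vector (axis times angle).
In Python, from plant import robot, imaging, models gives the robot as it stands.
- The arm moves only by the tool carry_out, never from a script. Its argument "motion" is one flat list of numbers, 7 for each row, row after row: the shift along the tool's x, y, z in m, then the turn, a rotation vector about the tool's x, y, z in degrees, then the opening, from -1 (shut) to 1 (fully open). A call has exactly 5 rows; each row shifts and turns the pose as measured when the row begins, along the tool's axes as they then stand; what a row does not reach is not made up. A row lasts 1/10 s, in which the tool goes at most 50 mm and 8.59 degrees, less where a joint would pass 70% of its speed; a pose out of reach is approached as far as the arm can. A call is refused whole if a number of a shift passes 0.05 or a number of a turn 8.59, either way. A call with a gripper value outside its range is refused whole. The fingers move at their own pace and stop on an object; "squeeze" is the grip in N (left out, the last holds). Time passes only in rows, so rows that do not move let the fingers close, or fill a call up. It gives the time, the measured TCP pose, the force and the opening at its end, in the units of the state.
- robot.read_state(): the state, without advancing time (a new reading comes with each control period).
- imaging.read_camera(name): name is "scene" or "top" or "wrist"; returns the picture (400x640x3 uint8, blue, green, red); there is no depth.
- imaging.camera_model(name): a dict with "K" (3x3 intrinsics, pixels), "k1" (the pictures are not rectified: a ray, as slopes to the right and down, at radius r is drawn at 1 + k1 r^2 times it, then the intrinsics apply), "position" and "orientation" of the camera in the world. Camera axes: x right, y down, z forward; pixel columns grow to the right and rows downward; lengths in m; the calibration is good to about 2 mm. A picture is of the moment at which its call begins: read the wrist's pose just before it. camera_model takes no time and is no camera call; for the wrist camera it gives the pose at the moment of the call.
- robot.close_job(): hands the job in, once; it reports no verdict.
Trained networks look in the newest picture that a camera, given by its name, has taken for a name from the list of things; names that differ only in an ending like _2 or _b are one class to them, and where a whole thing is asked for, a point or a joint stands for the part that bears it (a point fixed in the world has none). Each returns a list of dicts, best first, with "confidence" (0 to 1); they miss things now and then, are a little off and sometimes report something else, mostly with a low value. They report only what shows in the picture. A call takes as long as a camera call.
- models.outline_of(camera, thing): "pixels" (400x640 bool, what is visible of it) and "pixel" ([column, row] in pixels, amid what is visible of it).
The state is a dict: "t": time; "q": joint angles; "dq": joint speeds; "joint_torque": joint torques, N m; "tool_pos": TCP position; "orientation": TCP orientation; "force": force on the tool from outside, world axes, zero at the start; "wrist_torque": the same for the moment, N m; "opening": finger opening in m.
Only numpy, scipy, OpenCV 4.12 (cv2) and the standard library are available. Lean on these libraries where they do the work, as an engineer would, in place of code of your own. Each camera call takes 0.05 s, during which the arm holds its last target.

TASK

Get the kettle going for the hot-water crust: clear all the measuring dippers off the gas simmer plate, hanging each by its hook over the bar of the utensil rail, and then stand the kettle in the middle of the plate without tipping it. Then light the burner: press the knob in, turn it counter-clockwise past its safety stop to the large flame and keep it pressed in there for at least 3 seconds, then let it spring out and turn it on, as far as it goes, to the small flame. Do not knock any dipper over, and leave the pie, the shaker, the bowl and the tins where they are.

Things in the scene. Friction and masses are not known exactly. Their poses are not given: they have to be found in the camera images.
- hob: gas simmer plate: a low stainless box, 360 (x) by 250 mm, deck 68 mm above the bench, carrying a flat dark cast-iron plate, 224 mm square, its top 78 mm above the bench, two thin ring joints round its middle. Origin on the bench under the plate's middle; the box reaches 235 mm in front (-x) and 125 mm behind. x points from the knob to the plate. It does not move
- plate_centre (a point): middle of the cast-iron plate, on its top face; axes as the hob
- knob_grip (a point): black knob on the hob's front deck, 178 mm from the plate's middle: a flat round skirt 50 mm across, top face 82 mm above the bench, and on it a grip bar 46 mm long, 12 thick, 26 high. The point is on the vertical axis, mid-bar, 95 mm above the bench while out; x runs along the bar to its white-striped end and turns with it. Stripe towards the plate: off; big and small drop marks: the flames
- knob_push (a joint): how far the knob is pressed down: 0 out, 0.006 m fully in; the spring takes 5 N at first, 8 N fully in, and pushes it out again when let go
- knob_turn (a joint): knob angle, counter-clockwise from above: 0 off, 1.4 rad large flame, 2.6 small flame (end stop 2.62). A safety stop at about 0.15 rad lets it past only while it is pressed in more than 3 mm; beyond 0.8 rad it turns freely, in or out (0.04 N m friction), and stays where it is left
- rail: utensil rail standing on the bench: a round steel bar, 12 mm thick, 330 mm long along the rail's y axis, its axis 205 mm above the bench, on two posts at its ends, over a drip tray 110 by 360 mm, edge 15 mm high. Origin on the bench under the middle of the bar. It does not move
- bar_middle (a point): middle of the bar, on its axis; axes as the rail
- kettle: closed stainless kettle, 168 mm across, 0.6 to 0.9 kg, body 76 mm high (lid knob to 90 mm), with a fixed carrying handle arching over it along its y axis and a spout to -y, 118 mm from the middle. Origin in the middle of its underside
- kettle_grip (a point): middle of the handle's black sleeve, 18 mm thick, 74 mm long along the kettle's y axis, 150 mm above the kettle's underside; axes as the kettle
- pie: bystander: uncooked pie in a foil tin, 208 mm across, 52 mm high; origin under its middle
- shaker: bystander: metal flour shaker, 66 mm across, 110 mm high; origin under its middle
- bowl: bystander: white bowl, 130 mm across, 50 mm high; origin under its middle
- tins: bystander: stack of five empty foil tartlet tins, 96 mm across, 49 mm high; origin under its middle
- dipper_a: steel measuring dipper (None if absent), 80 to 220 g: an upright cup 44 mm across, 40 high, with a flat strap handle (16 by 3 mm) straight up from its -x side, bent over towards +x at the top into an open hook; 150 mm high in all. Origin in the middle of the cup's underside. It starts standing on the plate, strap roughly towards the robot
- dipper_a_hook (a point): centre of its hook's arch, 129 mm above the underside, 4 mm from the cup's axis to -x. Arch 36 mm wide inside, 42 outside (x), 16 wide (y); strap and lip have flat outer faces 21 mm either side; crown 21 mm above, lip's end 22 mm below the point. Axes as the dipper. Hung, the point rests 12 mm below the bar's axis. Held lightly it swings
- dipper_b: steel measuring dipper (None if absent), 80 to 220 g: an upright cup 50 mm across, 46 high, with a flat strap handle (16 by 3 mm) straight up from its -x side, bent over towards +x at the top into an open hook; 156 mm high in all. Origin in the middle of the cup's underside. It starts standing on the plate, strap roughly towards the robot
- dipper_b_hook (a point): centre of its hook's arch, 135 mm above the underside, 7 mm from the cup's axis to -x. Arch 36 mm wide inside, 42 outside (x), 16 wide (y); strap and lip have flat outer faces 21 mm either side; crown 21 mm above, lip's end 22 mm below the point. Axes as the dipper. Hung, the point rests 12 mm below the bar's axis. Held lightly it swings
- dipper_c: steel measuring dipper (None if absent), 80 to 220 g: an upright cup 54 mm across, 52 high, with a flat strap handle (16 by 3 mm) straight up from its -x side, bent over towards +x at the top into an open hook; 162 mm high in all. Origin in the middle of the cup's underside. It starts standing on the plate, strap roughly towards the robot
- dipper_c_hook (a point): centre of its hook's arch, 141 mm above the underside, 9 mm from the cup's axis to -x. Arch 36 mm wide inside, 42 outside (x), 16 wide (y); strap and lip have flat outer faces 21 mm either side; crown 21 mm above, lip's end 22 mm below the point. Axes as the dipper. Hung, the point rests 12 mm below the bar's axis. Held lightly it swings
- dipper_d: steel measuring dipper (None if absent), 80 to 220 g: an upright cup 58 mm across, 58 high, with a flat strap handle (16 by 3 mm) straight up from its -x side, bent over towards +x at the top into an open hook; 168 mm high in all. Origin in the middle of the cup's underside. It starts standing on the plate, strap roughly towards the robot
- dipper_d_hook (a point): centre of its hook's arch, 147 mm above the underside, 11 mm from the cup's axis to -x. Arch 36 mm wide inside, 42 outside (x), 16 wide (y); strap and lip have flat outer faces 21 mm either side; crown 21 mm above, lip's end 22 mm below the point. Axes as the dipper. Hung, the point rests 12 mm below the bar's axis. Held lightly it swings

How it is judged:
By the outcome, as a careful person would: the job done as asked, in the order asked, and still so for the second after the job is handed in, with the robot touching nothing.
Of dipper_a, dipper_b, dipper_c, dipper_d only 2 to 4 are there at a start; the rules pass over those that are not, and their reading is None.
At some moment in a run one of kettle may be knocked a few centimetres aside while the robot is not near it.
It also fails if it takes over 210 s, if anything falls off the work surface, if the arm or the gripper's body presses on something with over 40 N, if the wrist force passes 120 N, or if a joint passes its speed limit or range.

## Working session

There is one attempt and no reset: what is moved stays moved. The work goes in short steps, Python scripts to look and compute and a tool call to move; the robot and the scene stay as the last step left them, time stands still between calls to the robot, and variables do not carry over. Pictures are saved under pics/ and viewed, and the job is handed in when it is done.

Besides the shell and the picture viewer there is one more tool, called as a command line: name --argument value ..., lists and objects as JSON in quotes. carry_out: Moves the arm, as the interface text tells. Its arguments: {"type":"object","properties":{"motion":{"type":"array","items":{"type":"number"}},"squeeze":{"type":"number"}},"required":["motion"]}

```bash
ls; mkdir -p pics; cat > h.py <<'E'
import numpy as np, cv2
from plant import robot, imaging, models
from scipy.spatial.transform import Rotation as R
def cm(n):
    m=imaging.camera_model(n); return m
def rot(o):
    o=np.array(o,float)
    return o if o.shape==(3,3) else R.from_rotvec(o).as_matrix()
def proj(n,P,m=None):
    m=m or cm(n); P=np.atleast_2d(P); c=(P-np.array(m['position']))@rot(m['orientation'])
    s=c[:,:2]/c[:,2:]; r2=(s**2).sum(1,keepdims=True); s=s*(1+m['k1']*r2)
    K=np.array(m['K']); return s@K[:2,:2].T+K[:2,2]
def ray(n,px,m=None):
    m=m or cm(n); K=np.array(m['K']); px=np.atleast_2d(np.array(px,float))
    d=(px-K[:2,2])@np.linalg.inv(K[:2,:2]).T; s=d.copy()
    for _ in range(30): s=d/(1+m['k1']*(s**2).sum(1,keepdims=True))
    v=np.c_[s,np.ones(len(s))]@rot(m['orientation']).T
    return np.array(m['position']),v
def atz(n,px,z,m=None):
    o,v=ray(n,px,m); return o+v*((z-o[2])/v[:,2:])
def snap(n,f):
    im=imaging.read_camera(n); cv2.imwrite('pics/'+f,im); return im
E
python3 - <<'E'
from h import *
s=robot.read_state(); print(s)
for n in ['scene','top','wrist']:
    snap(n,n+'0.png'); print(n,cm(n))
print(robot.tips_ahead)
E
```

```text
pics
{'t': 0.0, 'q': array([-1.30443998e+00,  1.31178271e-01,  1.48924959e+00,  2.20704964e-05,
        1.52298996e+00, -8.53840467e-02]), 'dq': array([-2.53572402e-04,  1.06713705e-03, -1.61719018e-03, -2.86966581e-06,
        3.80162841e-06,  2.80514501e-04]), 'joint_torque': array([-4.65854882e-04, -5.59840608e+01, -4.91761816e+01,  7.69882975e-02,
        3.57874401e-02, -1.55616922e-04]), 'tool_pos': array([ 0.20661894, -0.56274605,  0.2365935 ]), 'orientation': array([-0.3609113 ,  2.0319972 , -2.02824513]), 'force': array([-0.5157049 ,  0.2340813 , -0.40189389]), 'wrist_torque': array([-0.00353985,  0.02547714, -0.01734544]), 'opening': 0.09319994567346628}
scene {'K': array([[514.95420639,   0.        , 311.88995468],
       [  0.        , 514.95420639, 185.40800893],
       [  0.        ,   0.        ,   1.        ]]), 'k1': -0.15753101328246255, 'position': array([1.10023964, 0.70480088, 1.28644591]), 'orientation': array([-0.88751206, -2.59509343,  0.95229327])}
top {'K': array([[448.28718336,   0.        , 319.44207545],
       [  0.        , 448.28718336, 205.56526783],
       [  0.        ,   0.        ,   1.        ]]), 'k1': -0.12401024775814205, 'position': array([ 0.32494018, -0.03354272,  1.68110914]), 'orientation': array([-2.159589  ,  2.17542344, -0.13429272])}
wrist {'K': array([[312.90883321,   0.        , 319.58073217],
       [  0.        , 312.90883321, 197.54589046],
       [  0.        ,   0.        ,   1.        ]]), 'k1': -0.03783210403844937, 'position': array([ 0.27424222, -0.53633765,  0.38359106]), 'orientation': array([ 2.39283748, -1.66976728, -0.22469524])}
0.019
```

View pics/scene0.png

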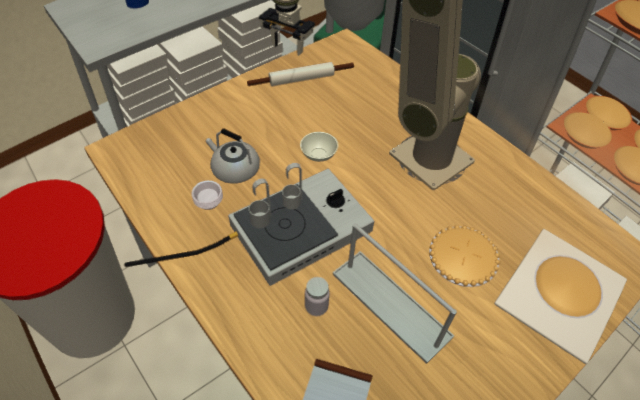

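View pics/top0.png

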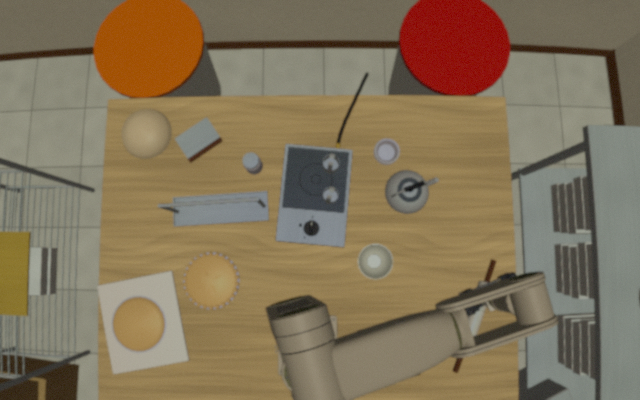

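View pics/wrist0.png

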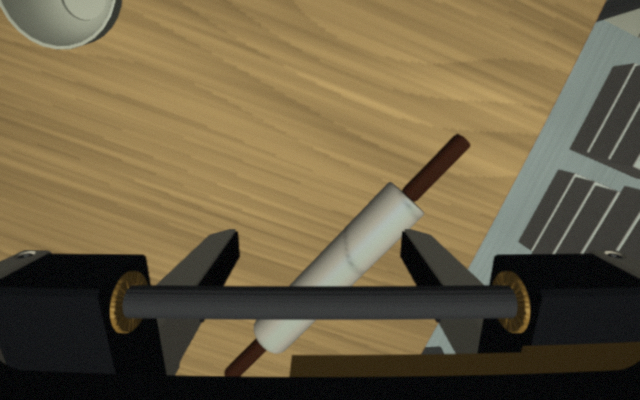

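The scene shows two dippers on the plate at (260,212) and (293,197), with the kettle at (235,160), the knob at (336,198) and the rail around (400,290).

```bash
python3 - <<'E'
from h import *
for n in ['top','scene']:
    im=imaging.read_camera(n)
    cv2.imwrite('pics/%s1.png'%n,cv2.resize(im[100:300,150:470] if n=='top' else im[100:370,80:500],None,fx=2.3 if n=='top' else 1.9,fy=2.3 if n=='top' else 1.9,interpolation=cv2.INTER_CUBIC))
    for th,z in [('dipper_a',.1),('kettle',.04),('kettle_grip',.15),('knob_grip',.09),('hob',.068),('rail',.0),('shaker',.05),('bowl',.02),('tins',.02),('pie',.03)]:
        for d in models.outline_of(n,th)[:4]:
            ys,xs=np.nonzero(d['pixels'])
            print(n,th,round(d['confidence'],2),np.round(d['pixel']),len(xs),xs.min(),xs.max(),ys.min(),ys.max(),np.round(atz(n,d['pixel'],z),3))
E
```

```text
top dipper_a 0.64 [329. 165.] 238 324 338 153 172 [[ 0.652 -0.086  0.1  ]]
top dipper_a 0.46 [332. 195.] 207 323 337 186 203 [[ 0.545 -0.094  0.1  ]]
top kettle 0.76 [408. 189.] 1543 385 438 170 213 [[ 0.574 -0.382  0.04 ]]
top kettle 0.39 [312. 228.] 127 305 317 222 234 [[ 0.432 -0.023  0.04 ]]
top kettle_grip 0.98 [403. 192.] 1517 385 437 170 213 [[ 0.547 -0.339  0.15 ]]
top knob_grip 0.64 [310. 229.] 160 304 317 221 235 [[ 0.422 -0.017  0.09 ]]
top hob 0.97 [311. 197.] 6369 276 360 88 246 [[ 0.54  -0.019  0.068]]
top rail 0.8 [217. 208.] 2799 159 267 192 225 [[0.509 0.337 0.   ]]
top shaker 0.74 [255. 162.] 353 242 262 152 173 [[0.674 0.189 0.05 ]]
top bowl 0.81 [377. 261.] 980 358 393 244 279 [[ 0.308 -0.261  0.02 ]]
top tins 0.69 [387. 150.] 573 374 399 137 164 [[ 0.727 -0.308  0.02 ]]
top tins 0.42 [311. 228.] 124 305 316 222 233 [[ 0.433 -0.02   0.02 ]]
top pie 0.84 [211. 278.] 2492 183 239 253 309 [[0.248 0.349 0.03 ]]
scene dipper_a 0.75 [259. 216.] 550 249 270 180 227 [[ 0.655 -0.089  0.1  ]]
scene dipper_a 0.65 [293. 191.] 548 282 301 163 208 [[ 0.521 -0.104  0.1  ]]
scene
[... 180 characters left out ...]
99.] 150 328 342 190 203 [[ 0.434 -0.005  0.09 ]]
scene knob_grip 0.61 [317. 298.] 868 303 329 276 316 [[0.683 0.219 0.09 ]]
scene hob 0.86 [299. 229.] 8865 125 373 169 284 [[0.578 0.002 0.068]]
scene rail 0.58 [392. 301.] 5907 333 456 224 362 [[0.493 0.318 0.   ]]
scene shaker 0.81 [318. 301.] 871 303 329 276 316 [[0.672 0.211 0.05 ]]
scene shaker 0.68 [295. 194.] 587 281 301 163 209 [[ 0.499 -0.122  0.05 ]]
scene bowl 0.64 [317. 146.] 867 301 337 132 161 [[ 0.293 -0.269  0.02 ]]
scene bowl 0.32 [234. 156.] 2020 206 259 128 183 [[ 0.549 -0.405  0.02 ]]
scene tins 0.9 [206. 196.] 713 192 222 181 209 [[ 0.714 -0.307  0.02 ]]
scene pie 0.7 [464. 256.] 3351 429 500 225 286 [[0.238 0.354 0.03 ]]
```

View pics/top1.png

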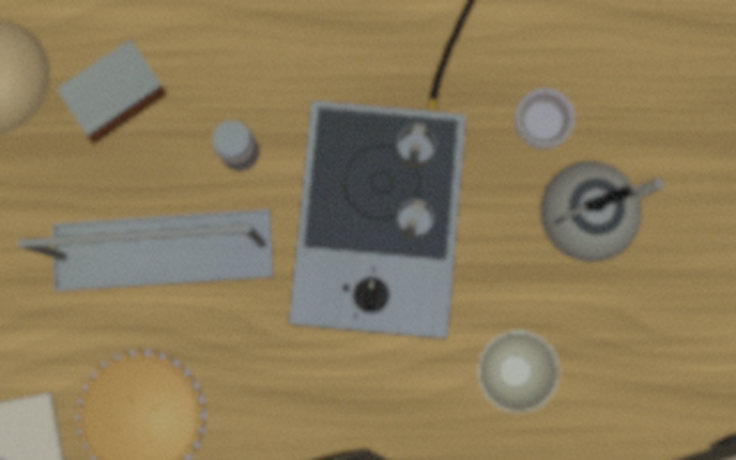

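View pics/scene1.png

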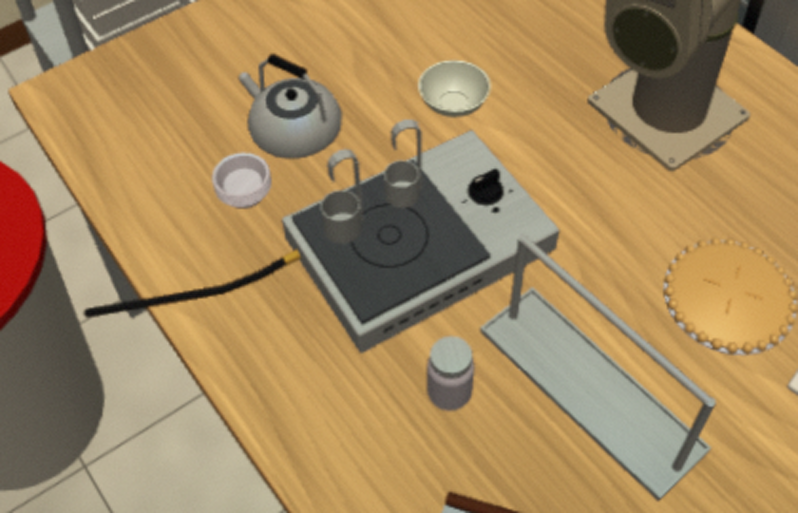

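Exactly two dippers are on the plate. Next I'll work out the tool axes and get rough frames for the hob and rail.

```bash
cat >> h.py <<'E'
def st():
    s=robot.read_state(); return s,np.array(s['tool_pos']),R.from_rotvec(s['orientation'])
def info():
    s,p,r=st(); A=r.as_matrix(); z=A[:,2]
    print('t%.2f'%s['t'],'p',np.round(p,4),'jawyaw %.1f'%np.degrees(np.arctan2(z[1],z[0])),'y',np.round(A[:,1],3),'q',np.round(s['q'],2),'F',np.round(s['force'],1),'op',round(s['opening'],4))
def go(target,jawyaw=None,op=1,step=.045,turn=8):
    """print rows: target TCP pos; jaw z yaw (deg, world), tool straight down"""
    s,p,r=st()
    if jawyaw is None: z=r.as_matrix()[:,2]; jawyaw=np.degrees(np.arctan2(z[1],z[0]))
    a=np.radians(jawyaw); z=np.array([np.cos(a),np.sin(a),0]); y=np.array([0,0,-1.]); x=np.cross(y,z)
    r1=R.from_matrix(np.c_[x,y,z]); rv=(r.inv()*r1).as_rotvec(); d=np.array(target)-p
    n=int(max(1,np.ceil(np.linalg.norm(d)/step),np.ceil(np.degrees(np.linalg.norm(rv))/turn)))
    print('dist %.3f turn %.1f rows %d'%(np.linalg.norm(d),np.degrees(np.linalg.norm(rv)),n))
    for i in range(n):
        ri=r*R.from_rotvec(rv*i/n); dt=ri.inv().apply(d/n); 
        print([float(v) for v in np.r_[np.round(dt,4),np.round(np.degrees(rv/n),2)]]+[op])
    pw=r.inv().apply(d)
E
python3 - <<'E'
from h import *
info(); s,p,r=st(); print(r.as_matrix().round(3)); m=cm('wrist'); print((r.inv().apply(np.array(m['position'])-p)).round(4)); print((r.as_matrix().T@rot(m['orientation'])).round(3))
c=np.array([(313,101),(465,115),(447,338),(290,324)])/2.3+[150,100]
C=atz('top',c,.068); print(C.round(3), np.linalg.norm(np.diff(C,axis=0),axis=1)); print('cen',C.mean(0))
d=C[0]-C[3]+C[1]-C[2]; th=np.degrees(np.arctan2(d[1],d[0])); print('yaw',th)
u=np.array([np.cos(np.radians(th)),np.sin(np.radians(th))]); print('plate',C.mean(0)[:2]+.055*u,'knob',C.mean(0)[:2]+(.055-.178)*u)
B=atz('top',np.array([(25,243),(252,233)])/2.3+[150,100],.205); print('bar',B.round(3))
B=atz('scene',np.array([(523,243),(708,402)])/1.9+[80,100],.205); print('bar',B.round(3), np.linalg.norm(B[1]-B[0]),B.mean(0))
E
```

```text
t1.25 p [ 0.2067 -0.5633  0.2376] jawyaw -69.8 y [-0. -0. -1.] q [-1.3   0.13  1.49 -0.    1.52 -0.09] F [ 0.5 -0.7  0.2] op 0.093
[[-0.939 -0.     0.345]
 [-0.345 -0.    -0.939]
 [ 0.    -1.     0.   ]]
[-0.0726 -0.1467 -0.0018]
[[-0.     0.965  0.261]
 [ 0.001 -0.261  0.965]
 [ 1.     0.    -0.001]]
[[ 0.739  0.071  0.068]
 [ 0.715 -0.173  0.068]
 [ 0.359 -0.139  0.068]
 [ 0.383  0.106  0.068]] [0.24473486 0.35717594 0.2461924 ]
cen [ 0.54872285 -0.0335981   0.068     ]
yaw -5.581219975246865
plate [ 0.60346212 -0.03894721] knob [ 0.42630595 -0.02163552]
bar [[0.497 0.483 0.205]
 [0.509 0.15  0.205]]
bar [[0.518 0.167 0.205]
 [0.496 0.49  0.205]] 0.3239236826277304 [0.5072744  0.32848709 0.205     ]
```

```bash
python3 - <<'E'
from h import *
go([.56,0,.38],-5)
E
```

```text
dist 0.680 turn 64.8 rows 16
[-0.0329, -0.0089, -0.0254, -0.0, -4.05, 0.0, 1]
[-0.0346, -0.0089, -0.0231, -0.0, -4.05, 0.0, 1]
[-0.0361, -0.0089, -0.0206, -0.0, -4.05, 0.0, 1]
[-0.0375, -0.0089, -0.018, -0.0, -4.05, 0.0, 1]
[-0.0387, -0.0089, -0.0153, -0.0, -4.05, 0.0, 1]
[-0.0396, -0.0089, -0.0125, -0.0, -4.05, 0.0, 1]
[-0.0404, -0.0089, -0.0097, -0.0, -4.05, 0.0, 1]
[-0.041, -0.0089, -0.0068, -0.0, -4.05, 0.0, 1]
[-0.0414, -0.0089, -0.0039, -0.0, -4.05, 0.0, 1]
[-0.0415, -0.0089, -0.0009, -0.0, -4.05, 0.0, 1]
[-0.0415, -0.0089, 0.002, -0.0, -4.05, 0.0, 1]
[-0.0413, -0.0089, 0.0049, -0.0, -4.05, 0.0, 1]
[-0.0408, -0.0089, 0.0078, -0.0, -4.05, 0.0, 1]
[-0.0402, -0.0089, 0.0107, -0.0, -4.05, 0.0, 1]
[-0.0393, -0.0089, 0.0135, -0.0, -4.05, 0.0, 1]
[-0.0382, -0.0089, 0.0163, -0.0, -4.05, 0.0, 1]
```

carry_out --motion '[-0.033, -0.02, -0.025, 0, -4.5, 0, 1, -0.035, -0.02, -0.023, 0, -4.5, 0, 1, -0.036, -0.02, -0.02, 0, -4.5, 0, 1, -0.038, -0.02, -0.018, 0, -4.5, 0, 1, -0.039, -0.01, -0.015, 0, -4.5, 0, 1]'

```text
t: 1.75
tool_pos: [0.3152, -0.3824, 0.3266]
orientation: [-0.702, 1.79, -1.777]
force: [0.5, -0.3, 0.2]
opening: 0.0928
```

carry_out --motion '[-0.04, -0.01, -0.012, 0, -4.5, 0, 1, -0.041, -0.01, -0.009, 0, -4.5, 0, 1, -0.041, -0.01, -0.006, 0, -4.5, 0, 1, -0.042, -0.01, -0.003, 0, -4.5, 0, 1, -0.042, -0.01, 0, 0, -4.5, 0, 1]'

```text
t: 2.25
tool_pos: [0.4207, -0.1925, 0.3813]
orientation: [-0.982, 1.508, -1.504]
force: [1.6, -0.9, 0.1]
opening: 0.093
```

```bash
python3 - <<'E'
from h import *
info();go([.56,0,.38],-5)
E
```

```text
t2.25 p [ 0.4207 -0.1925  0.3813] jawyaw -23.7 y [ 0.001  0.003 -1.   ] q [-0.54 -0.26  1.6   0.    1.8  -0.13] F [ 1.6 -0.9  0.1] op 0.093
dist 0.238 turn 18.7 rows 6
[-0.0387, 0.0003, 0.0084, -0.0, -3.11, -0.03, 1]
[-0.0382, 0.0003, 0.0105, -0.0, -3.11, -0.03, 1]
[-0.0376, 0.0003, 0.0125, -0.0, -3.11, -0.03, 1]
[-0.0368, 0.0003, 0.0146, -0.0, -3.11, -0.03, 1]
[-0.036, 0.0003, 0.0165, -0.0, -3.11, -0.03, 1]
[-0.035, 0.0002, 0.0185, -0.0, -3.11, -0.03, 1]
```

carry_out --motion '[-0.046, 0, 0.011, 0, -3.8, 0, 1, -0.046, 0, 0.014, 0, -3.8, 0, 1, -0.045, 0, 0.017, 0, -3.8, 0, 1, -0.044, 0, 0.02, 0, -3.8, 0, 1, -0.042, 0, 0.022, 0, -3.8, 0, 1]'

```text
t: 2.75
tool_pos: [0.5666, 0.0085, 0.3869]
orientation: [-1.169, 1.252, -1.263]
force: [0.1, -0.3, 0.2]
opening: 0.093
```

carry_out --motion '[0, 0, 0, 0, 0, 0, 0.4, 0, 0, 0, 0, 0, 0, 0.4, 0, 0, 0, 0, 0, 0, 0.4, 0, 0, 0, 0, 0, 0, 0.4, 0, 0, 0, 0, 0, 0, 0.4]'

```text
t: 3.25
tool_pos: [0.5676, 0.012, 0.3854]
orientation: [-1.173, 1.249, -1.257]
force: [-0.4, -0.5, 0.1]
opening: 0.0655
```

```bash
python3 - <<'E'
from h import *
info(); snap('wrist','w1.png')
for th in ['dipper_a','dipper_a_hook','knob_grip']:
    for d in models.outline_of('wrist',th)[:4]:
        ys,xs=np.nonzero(d['pixels']); print(th,round(d['confidence'],2),np.round(d['pixel']),len(xs),xs.min(),xs.max(),ys.min(),ys.max())
info()
E
```

```text
t3.25 p [0.5676 0.012  0.3854] jawyaw -3.5 y [ 0.007  0.001 -1.   ] q [-0.07  0.02  1.33  0.    1.78 -0.01] F [-0.4 -0.5  0.1] op 0.0655
dipper_a 0.97 [374. 227.] 1535 359 407 207 284
dipper_a 0.7 [300. 242.] 2262 273 324 211 287
knob_grip 0.83 [226. 192.] 908 206 243 173 205
t3.45 p [0.5678 0.0124 0.3854] jawyaw -3.5 y [ 0.007  0.001 -1.   ] q [-0.07  0.02  1.33  0.    1.78 -0.01] F [-0.2 -0.2 -0. ] op 0.0652
```

View pics/w1.png

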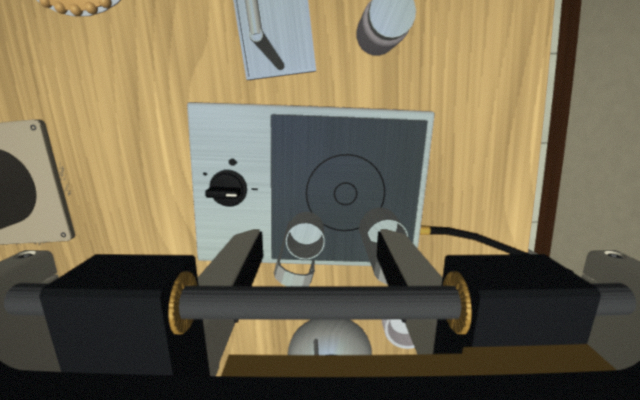

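carry_out --motion '[0.025, 0, 0, 0, 0, 0, 0.4, 0.025, 0, 0, 0, 0, 0, 0.4, 0.025, 0, 0, 0, 0, 0, 0.4, 0.02, 0, 0, 0, 0, 0, 0.4, 0, 0, 0, 0, 0, 0, 0.4]'

```text
t: 3.95
tool_pos: [0.5612, -0.0861, 0.3859]
orientation: [-1.173, 1.248, -1.257]
force: [0.8, 0.0, 0.3]
opening: 0.0652
```

```bash
python3 - <<'E'
from h import *
info(); m=cm('wrist'); im=snap('wrist','w2.png'); np.save('w2.npy',dict(m=m),allow_pickle=True)
cv2.imwrite('pics/w2c.png',cv2.resize(im[50:310,230:450],None,fx=2.3,fy=2.3,interpolation=cv2.INTER_CUBIC))
for th in ['dipper_a','knob_grip']:
    for d in models.outline_of('wrist',th)[:4]:
        ys,xs=np.nonzero(d['pixels']); print(th,round(d['confidence'],2),np.round(d['pixel']),len(xs),xs.min(),xs.max(),ys.min(),ys.max())
E
```

```text
t3.95 p [ 0.5612 -0.0861  0.3859] jawyaw -3.5 y [ 0.009  0.001 -1.   ] q [-0.24  0.02  1.33  0.    1.78 -0.18] F [0.8 0.  0.3] op 0.0652
dipper_a 0.95 [299. 172.] 2067 270 324 147 199
dipper_a 0.68 [390. 167.] 2355 361 423 142 195
knob_grip 0.78 [219. 124.] 1030 198 238 105 139
knob_grip 0.63 [180. 249.] 1464 141 210 231 271
```

View pics/w2.png

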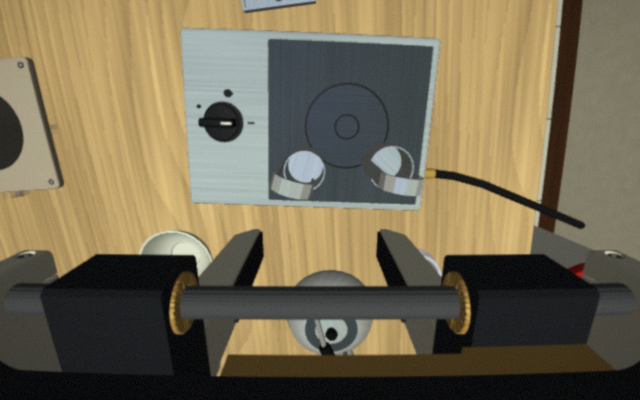

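View pics/w2c.png

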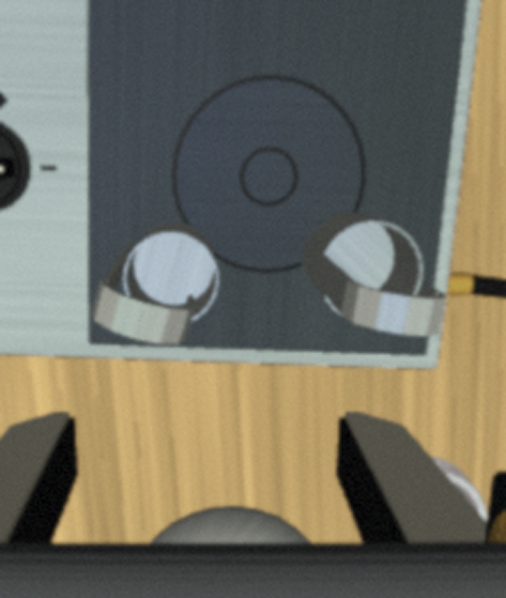

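```bash
python3 - <<'E'
from h import *
im=cv2.imread('pics/w2.png')
a=cv2.resize(im[138:208,262:332],None,fx=5.6,fy=5.6,interpolation=cv2.INTER_CUBIC)
b=cv2.resize(im[138:208,358:428],None,fx=5.6,fy=5.6,interpolation=cv2.INTER_CUBIC)
cv2.imwrite('pics/w2d.png',np.hstack([a,b]))
E
```

```text
(no output)
```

View pics/w2d.png

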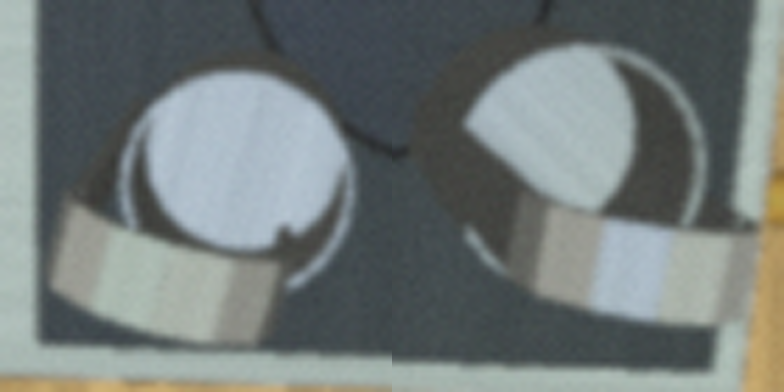

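```bash
cat > fitd.py <<'E'
from h import *
from scipy.optimize import least_squares
D={'a':(44,40,129,4),'b':(50,46,135,7),'c':(54,52,141,9),'d':(58,58,147,11)}
def arch(v,dm,ang=np.linspace(0,np.pi,37)):
    d,hc,hh,off=[q/1000 for q in dm]; x,y,th=v; u=np.array([np.cos(th),np.sin(th),0]);w=np.array([-u[1],u[0],0])
    c=np.array([x,y,.078]); H=c-off*u+np.array([0,0,hh])
    return [H+np.outer(.021*np.cos(ang),u)+np.outer(.021*np.sin(ang),[0,0,1])+w*s for s in(.008,-.008)],H
def rim(v,dm):
    d,hc=dm[0]/1000,dm[1]/1000; a=np.linspace(0,2*np.pi,120); return np.c_[v[0]+d/2*np.cos(a),v[1]+d/2*np.sin(a),0*a+.078+hc]
def res(v,dm,m,rp,co):
    out=[]; q=proj('wrist',rim(v,dm),m)
    c=q.mean(0)
    for p in rp:
        i=np.argmin(((q-p)**2).sum(1)); n=(q[i]-c)/np.linalg.norm(q[i]-c); out.append((p-q[i])@n)
    A,H=arch(v,dm); A=[proj('wrist',k,m) for k in A]; dx=proj('wrist',[H+np.array([np.cos(v[2]),np.sin(v[2]),0])*.01],m)[0]-proj('wrist',[H],m)[0]
    for k,(pl,pr) in zip(A,co):   # +y edge first (top of image)
        t=k@dx; out+=list(k[np.argmin(t)]-pl)+list(k[np.argmax(t)]-pr)
    return np.array(out)
def fit(m,rp,co,v0):
    for L,dm in D.items():
        s=least_squares(res,v0,args=(dm,m,rp,co),x_scale=[.01,.01,.1],loss='soft_l1',diff_step=1e-4)
        print(L,np.round(s.x[:2],4),'yaw %.1f'%np.degrees(s.x[2]),'hook',np.round(arch(s.x,dm)[1],4),'rms px %.2f'%np.sqrt((s.fun**2).mean()),np.round(s.fun,1))
E
python3 - <<'E'
from fitd import *
m=np.load('w2.npy',allow_pickle=True).item()['m']
f=lambda L,o:[np.array(p)/5.6+o for p in L]
o=np.array([262,138]); 
fit(m,f([(120,190),(150,115),(240,68),(350,150),(355,200),(290,288)],o),[f([(68,200),(282,265)],o),f([(50,285),(262,345)],o)],[.53,-.09,-.4])
o=np.array([358-70,138]); print()
fit(m,f([(615,45),(665,75),(700,140),(690,222),(468,228),(500,270)],o),[f([(520,190),(757,235)],o),f([(503,268),(745,325)],o)],[.65,-.09,-.2])
# hob
print(atz('wrist',[(347,126.5),(222,122)],.078,m).round(4), atz('wrist',[(219,124)],.095,m).round(4))
C=atz('wrist',[(182,30),(440,38),(418,210),(193,202)],.068,m); print(C.round(4),np.linalg.norm(np.diff(C,axis=0),axis=1))
C=atz('wrist',[(268,39),(433,46),(417,202),(270,198)],.078,m); print(C.round(4),np.linalg.norm(np.diff(C,axis=0),axis=1),C.mean(0))
E
```

```text
a [ 0.5368 -0.0868] yaw -19.9 hook [ 0.533  -0.0854  0.207 ] rms px 4.13 [ 0.3  1.2  6.2  9.1  8.9  5.8  0.7  0.4  0.8 -0.3  0.2 -0.6  0.2 -0.6]
b [ 0.5402 -0.0865] yaw -19.8 hook [ 0.5336 -0.0841  0.213 ] rms px 2.01 [ 0.2  0.6  3.8  4.5  4.1  1.7  0.4  0.2  1.2 -0.3 -0.1 -0.4  0.6 -0.4]
c [ 0.5426 -0.0856] yaw -19.5 hook [ 0.5341 -0.0826  0.219 ] rms px 0.87 [-0.1 -0.1  1.8  1.2  0.7 -0.9 -0.1 -0.1  1.5 -0.6 -0.6 -0.4  0.9 -0.3]
d [ 0.5441 -0.0853] yaw -19.9 hook [ 0.5338 -0.0815  0.225 ] rms px 1.42 [-1.  -0.9  0.4 -1.3 -2.2 -3.6 -1.2 -0.1  1.1 -0.2 -2.  -0.2  0.3  0.3]

a [ 0.6539 -0.0897] yaw -13.8 hook [ 0.6501 -0.0888  0.207 ] rms px 5.31 [ 8.6  9.5  9.9  9.5  1.9  3.5  3.6 -0.   0.4  0.1  3.2  0.6 -1.4 -1.4]
b [ 0.6549 -0.0889] yaw -13.5 hook [ 0.6481 -0.0873  0.213 ] rms px 3.26 [ 5.5  5.7  5.8  5.6  0.8  1.7  2.8 -0.2  0.4 -0.1  2.4  0.7 -1.4 -1.3]
c [ 0.6552 -0.0878] yaw -13.1 hook [ 0.6465 -0.0858  0.219 ] rms px 1.83 [ 3.2  2.9  2.7  2.7  0.1  0.7  2.3 -0.3  0.8 -0.4  2.   0.8 -1.  -1.3]
d [ 0.6549 -0.0866] yaw -12.6 hook [ 0.6442 -0.0842  0.225 ] rms px 0.84 [ 0.9  0.3 -0.   0.2 -1.  -0.6  1.2 -0.5  0.6 -0.8  0.9  1.  -1.2 -1.3]
[[ 0.6057 -0.0324  0.078 ]
 [ 0.4291 -0.0149  0.078 ]] [[ 0.4297 -0.0172  0.095 ]]
[[ 0.3877  0.1107  0.068 ]
 [ 0.7395  0.0794  0.068 ]
 [ 0.7128 -0.1669  0.068 ]
 [ 0.3643 -0.1318  0.068 ]] [0.35324308 0.24775221 0.3502334 ]
[[ 0.505   0.0889  0.078 ]
 [ 0.7264  0.0678  0.078 ]
 [ 0.7078 -0.1507  0.078 ]
 [ 0.4859 -0.1303  0.078 ]] [0.2224124  0.21928508 0.22283132] [ 0.60625765 -0.03110124  0.078     ]
```

```bash
python3 - <<'E'
from h import *
info();go([.534,-.083,.27],-19.5,.4,step=.03)
E
```

```text
t4.10 p [ 0.5616 -0.0834  0.386 ] jawyaw -3.4 y [ 0.009  0.002 -1.   ] q [-0.24  0.02  1.33  0.    1.78 -0.18] F [0.  0.5 0.6] op 0.0649
dist 0.119 turn 16.2 rows 4
[0.0004, 0.0289, -0.0071, -0.12, 4.04, -0.05, 0.4]
[0.0008, 0.029, -0.007, -0.12, 4.04, -0.05, 0.4]
[0.0013, 0.029, -0.0069, -0.12, 4.04, -0.05, 0.4]
[0.0018, 0.029, -0.0067, -0.12, 4.04, -0.05, 0.4]
```

carry_out --motion '[0.0004, 0.029, -0.007, -0.12, 4.05, 0, 0.4, 0.0008, 0.029, -0.007, -0.12, 4.05, 0, 0.4, 0.0013, 0.029, -0.007, -0.12, 4.05, 0, 0.4, 0.0018, 0.029, -0.007, -0.12, 4.05, 0, 0.4, 0, 0, 0, 0, 0, 0, 0.4]'

```text
t: 4.6
tool_pos: [0.5344, -0.0775, 0.2679]
orientation: [-1.018, 1.458, -1.457]
force: [-0.4, 1.1, -0.7]
opening: 0.0654
```

```bash
python3 - <<'E'
from h import *
info();snap('wrist','w3.png');go([.534,-.083,.219],-19.5,.4,step=.015)
E
```

```text
t4.60 p [ 0.5344 -0.0775  0.2679] jawyaw -19.8 y [ 0.005  0.004 -1.   ] q [-0.24 -0.05  1.62  0.01  1.57  0.1 ] F [-0.4  1.1 -0.7] op 0.0654
dist 0.052 turn 0.6 rows 4
[0.0015, 0.0129, -0.0001, -0.1, -0.05, -0.09, 0.4]
[0.0014, 0.0129, -0.0, -0.1, -0.05, -0.09, 0.4]
[0.0014, 0.0129, -0.0, -0.1, -0.05, -0.09, 0.4]
[0.0014, 0.0129, 0.0, -0.1, -0.05, -0.09, 0.4]
```

View pics/w3.png

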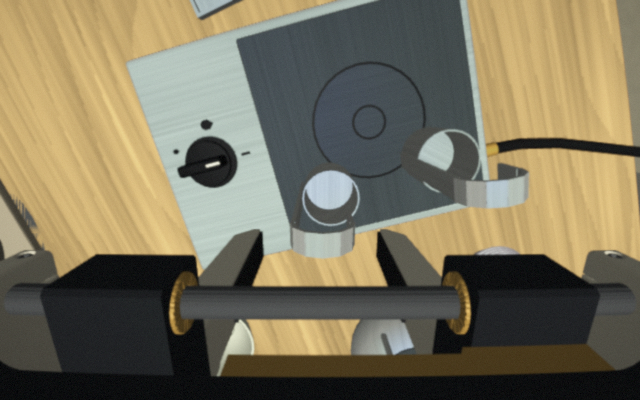

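carry_out --motion '[0.0015, 0.013, 0, -0.1, 0, -0.1, 0.4, 0.0015, 0.013, 0, -0.1, 0, -0.1, 0.4, 0.0015, 0.013, 0, -0.1, 0, -0.1, 0.4, 0.0015, 0.012, 0, -0.1, 0, -0.1, 0.4, 0, 0, 0, 0, 0, 0, 0.4]'

```text
t: 5.15
tool_pos: [0.5379, -0.0834, 0.2216]
orientation: [-1.026, 1.445, -1.458]
force: [-0.5, 0.0, -0.1]
opening: 0.0647
```

```bash
python3 - <<'E'
from h import *
info();snap('wrist','w4.png');print(proj('wrist',[[.534,-.083,.24],[.534,-.083,.219]]))
E
```

```text
t5.15 p [ 0.5379 -0.0834  0.2216] jawyaw -19.3 y [ 0.008 -0.003 -1.   ] q [-0.25 -0.02  1.67 -0.    1.48  0.09] F [-0.5  0.  -0.1] op 0.0647
[[313.36120355 281.06613256]
 [313.75827482 260.47439611]]
```

View pics/w4.png

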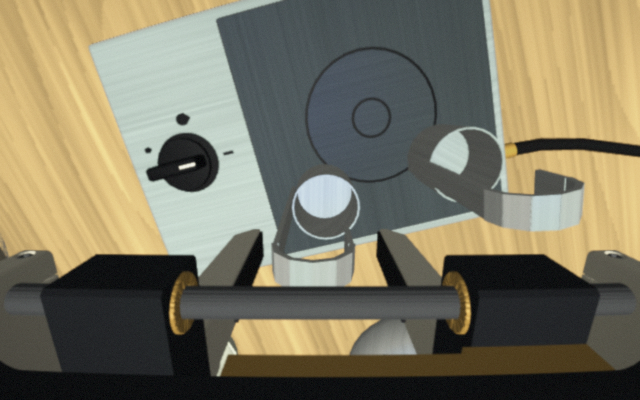

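carry_out --motion '[0, 0.002, -0.0037, -0.2, 0, -0.4, 0.4, 0, 0, 0, 0, 0, 0, 0.4, 0, 0, 0, 0, 0, 0, -0.3, 0, 0, 0, 0, 0, 0, -0.3, 0, 0, 0, 0, 0, 0, -0.3]' --squeeze 15

```text
t: 5.7
tool_pos: [0.5355, -0.0824, 0.2225]
orientation: [-1.032, 1.443, -1.463]
force: [0.3, -0.3, 0.7]
opening: 0.0454
```

carry_out --motion '[0, 0, 0, 0, 0, 0, -0.3, 0, 0, 0, 0, 0, 0, -0.3, 0, 0, 0, 0, 0, 0, -0.3, 0, 0, 0, 0, 0, 0, -0.3, 0, 0, 0, 0, 0, 0, -0.3]' --squeeze 25

```text
t: 6.2
tool_pos: [0.5354, -0.0824, 0.2225]
orientation: [-1.032, 1.443, -1.463]
force: [0.3, 0.3, -0.2]
opening: 0.0424
```

```bash
python3 - <<'E'
from h import *
info();snap('wrist','w5.png');snap('top','t5.png');
E
```

```text
t6.20 p [ 0.5354 -0.0824  0.2225] jawyaw -19.3 y [ 0.006 -0.01  -1.   ] q [-0.24 -0.03  1.68 -0.01  1.48  0.1 ] F [ 0.3  0.3 -0.2] op 0.0424
```

View pics/w5.png

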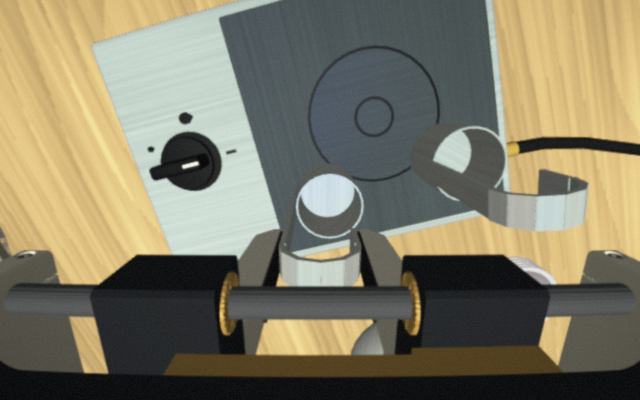

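carry_out --motion '[0, -0.015, 0, 0, 0, 0, -0.3, 0, -0.03, 0, 0, 0, 0, -0.3, 0, -0.035, 0, 0, 0, 0, -0.3, 0, -0.035, 0, 0, 0, 0, -0.3, 0, -0.025, 0, 0, 0, 0, -0.3]'

```text
t: 6.8
tool_pos: [0.5319, -0.0803, 0.3654]
orientation: [-1.038, 1.451, -1.458]
force: [0.4, -0.1, -1.1]
opening: 0.0418
```

```bash
python3 - <<'E'
from h import *
info();go([.39,.38,.36],3,-.3,step=.036)
E
```

```text
t6.80 p [ 0.5319 -0.0803  0.3654] jawyaw -19.3 y [-0.004 -0.007 -1.   ] q [-0.24 -0.05  1.45 -0.01  1.75  0.1 ] F [ 0.4 -0.1 -1.1] op 0.0418
dist 0.482 turn 22.3 rows 14
[-0.0277, 0.0002, -0.0204, 0.01, -1.59, 0.03, -0.3]
[-0.0282, 0.0002, -0.0197, 0.01, -1.59, 0.03, -0.3]
[-0.0288, 0.0002, -0.0189, 0.01, -1.59, 0.03, -0.3]
[-0.0293, 0.0002, -0.0181, 0.01, -1.59, 0.03, -0.3]
[-0.0298, 0.0002, -0.0172, 0.01, -1.59, 0.03, -0.3]
[-0.0302, 0.0002, -0.0164, 0.01, -1.59, 0.03, -0.3]
[-0.0307, 0.0003, -0.0156, 0.01, -1.59, 0.03, -0.3]
[-0.0311, 0.0003, -0.0147, 0.01, -1.59, 0.03, -0.3]
[-0.0315, 0.0003, -0.0138, 0.01, -1.59, 0.03, -0.3]
[-0.0319, 0.0003, -0.0129, 0.01, -1.59, 0.03, -0.3]
[-0.0322, 0.0003, -0.0121, 0.01, -1.59, 0.03, -0.3]
[-0.0326, 0.0003, -0.0112, 0.01, -1.59, 0.03, -0.3]
[-0.0328, 0.0004, -0.0102, 0.01, -1.59, 0.03, -0.3]
[-0.0331, 0.0004, -0.0093, 0.01, -1.59, 0.03, -0.3]
```

carry_out --motion '[-0.028, 0, -0.02, 0, -1.6, 0, -0.3, -0.028, 0, -0.02, 0, -1.6, 0, -0.3, -0.029, 0, -0.019, 0, -1.6, 0, -0.3, -0.029, 0, -0.018, 0, -1.6, 0, -0.3, -0.03, 0, -0.017, 0, -1.6, 0, -0.3]'

```text
t: 7.3
tool_pos: [0.4826, 0.0849, 0.3766]
orientation: [-1.105, 1.341, -1.368]
force: [0.7, 0.4, -0.8]
opening: 0.0422
```

carry_out --motion '[-0.03, 0, -0.016, 0, -1.6, 0, -0.3, -0.031, 0, -0.015, 0, -1.6, 0, -0.3, -0.031, 0, -0.015, 0, -1.6, 0, -0.3, -0.032, 0, -0.014, 0, -1.6, 0, -0.3, -0.032, 0, -0.013, 0, -1.6, 0, -0.3]'

```text
t: 7.8
tool_pos: [0.429, 0.2562, 0.3815]
orientation: [-1.174, 1.232, -1.264]
force: [0.6, 1.3, -1.4]
opening: 0.0421
```

carry_out --motion '[-0.032, 0, -0.012, 0, -1.6, 0, -0.3, -0.032, 0, -0.011, 0, -1.6, 0, -0.3, -0.033, 0, -0.01, 0, -1.6, 0, -0.3, -0.02, 0, -0.006, 0, -1.6, 0, -0.3, 0, 0, 0, 0, 0, 0, -0.3]'

```text
t: 8.3
tool_pos: [0.3872, 0.3821, 0.3861]
orientation: [-1.227, 1.141, -1.174]
force: [0.2, -1.4, -1.8]
opening: 0.0422
```

```bash
python3 - <<'E'
from h import *
info();m=cm('wrist');np.save('w6.npy',dict(m=m),allow_pickle=True); snap('wrist','w6.png')
s,p,r=st(); 
E
```

```text
t8.30 p [0.3872 0.3821 0.3861] jawyaw 3.8 y [ 0.023 -0.004 -1.   ] q [ 0.7  -0.05  1.4  -0.02  1.77  0.63] F [ 0.2 -1.4 -1.8] op 0.0422
```

View pics/w6.png

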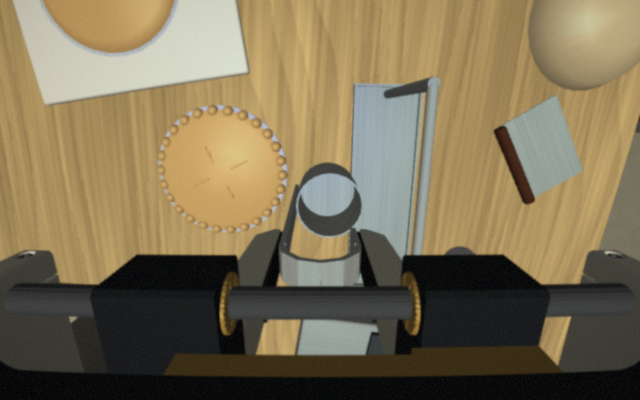

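```bash
python3 - <<'E'
from h import *
m=np.load('w6.npy',allow_pickle=True).item()['m']
im=cv2.imread('pics/w6.png').astype(float)
g=im.sum(2)/3
for row in (100,120,140,160,180,200,220,240):
    print(row,[int(v) for v in g[row,408:442]], [int(v) for v in (im[row,408:442,2]-im[row,408:442,0])])
E
```

```text
100 [164, 162, 161, 157, 159, 161, 163, 164, 161, 149, 116, 110, 136, 158, 156, 151, 140, 111, 99, 109, 128, 139, 151, 160, 163, 162, 157, 151, 138, 128, 127, 130, 136, 141] [-17, -15, -14, -13, -12, -11, -13, -11, -11, -13, -7, -7, -10, 0, 41, 73, 77, 47, 15, 6, 8, 6, -1, -11, -18, -13, -1, 5, 8, 29, 64, 73, 78, 79]
120 [164, 165, 163, 159, 163, 161, 164, 155, 130, 106, 127, 155, 160, 152, 142, 118, 101, 107, 125, 139, 148, 159, 164, 161, 157, 151, 142, 134, 139, 144, 142, 142, 139, 137] [-13, -11, -13, -10, -13, -11, -12, -13, -10, -6, -7, -3, 27, 65, 75, 56, 19, 7, 5, 4, -2, -8, -17, -17, -6, 1, 7, 29, 65, 80, 82, 78, 76, 78]
140 [165, 167, 165, 166, 163, 160, 147, 122, 125, 155, 163, 155, 145, 119, 97, 103, 119, 136, 148, 155, 165, 164, 159, 154, 142, 133, 135, 140, 138, 138, 136, 138, 137, 134] [-11, -12, -12, -12, -12, -11, -10, -9, -7, -5, 15, 49, 73, 62, 27, 7, 4, 4, 0, -9, -16, -15, -7, 1, 8, 28, 61, 78, 77, 77, 77, 78, 79, 79]
160 [164, 164, 161, 163, 153, 131, 112, 142, 157, 156, 142, 119, 100, 102, 119, 137, 146, 157, 163, 164, 161, 154, 145, 134, 131, 134, 136, 134, 136,
[... 692 characters left out ...]
, 4, -2, -9, -14, -4, 1, 8, 31, 61, 76, 81, 79, 78, 79, 77, 72, 74, 72, 74, 74, 75, 79]
220 [119, 118, 147, 151, 142, 129, 115, 100, 112, 130, 145, 154, 159, 162, 159, 152, 143, 136, 137, 138, 141, 139, 138, 135, 132, 128, 127, 127, 127, 127, 137, 147, 149, 145] [-5, -3, -3, 19, 60, 70, 49, 15, 4, 4, 4, -2, -6, -9, -6, 2, 11, 31, 65, 80, 78, 79, 79, 76, 76, 72, 72, 73, 73, 72, 78, 81, 84, 84]
240 [143, 150, 142, 132, 114, 98, 110, 130, 142, 156, 160, 160, 160, 152, 142, 133, 134, 146, 141, 141, 138, 132, 131, 130, 126, 126, 127, 137, 143, 148, 146, 141, 135, 141] [-1, 17, 54, 71, 56, 15, 7, 6, 6, 0, -5, -7, -3, 2, 9, 34, 67, 80, 79, 81, 80, 77, 74, 75, 76, 75, 75, 77, 81, 85, 83, 81, 78, 78]
```

```bash
python3 - <<'E'
from h import *
m=np.load('w6.npy',allow_pickle=True).item()['m']
P=atz('wrist',[(431.3,100),(425.5,160),(421.7,200),(417.8,240)],.205,m);print(P.round(4))
k=np.polyfit(P[:,1],P[:,0],1);print(k,'normal yaw',np.degrees(np.arctan(-k[0])),'x@',[(y,round(np.polyval(k,y),4)) for y in(.17,.28,.38,.48)])
d=m['position'];print(proj('wrist',[[.3872,.3821,.3861-.0035]],m))
go([.40,.38,.2575],3.5,-.3,step=.03)
E
```

```text
[[0.4983 0.4766 0.205 ]
 [0.5017 0.4153 0.205 ]
 [0.5044 0.3712 0.205 ]
 [0.5073 0.3238 0.205 ]]
[-0.05854364  0.52612933] normal yaw 3.3504790043701687 x@ [(0.17, np.float64(0.5162)), (0.28, np.float64(0.5097)), (0.38, np.float64(0.5039)), (0.48, np.float64(0.498))]
[[320.15039065 259.35029607]]
dist 0.129 turn 1.4 rows 5
[0.0002, 0.0258, 0.0019, -0.26, 0.05, 0.06, -0.3]
[0.0003, 0.0258, 0.002, -0.26, 0.05, 0.06, -0.3]
[0.0003, 0.0258, 0.0021, -0.26, 0.05, 0.06, -0.3]
[0.0003, 0.0258, 0.0022, -0.26, 0.05, 0.06, -0.3]
[0.0004, 0.0258, 0.0023, -0.26, 0.05, 0.06, -0.3]
```

carry_out --motion '[0, 0.0258, 0.002, -0.26, 0, 0, -0.3, 0, 0.0258, 0.002, -0.26, 0, 0, -0.3, 0, 0.0258, 0.002, -0.26, 0, 0, -0.3, 0, 0.0258, 0.002, -0.26, 0, 0, -0.3, 0, 0.0258, 0.002, -0.26, 0, 0, -0.3]'

```text
t: 8.85
tool_pos: [0.4048, 0.3788, 0.2637]
orientation: [-1.227, 1.157, -1.171]
force: [-0.6, -1.2, -1.7]
opening: 0.0422
```

```bash
python3 - <<'E'
from h import *
info(); snap('scene','s7.png'); im=cv2.imread('pics/s7.png'); cv2.imwrite('pics/s7c.png',cv2.resize(im[150:380,280:520],None,fx=2.5,fy=2.5,interpolation=cv2.INTER_CUBIC))
go([.504,.38,.2575],3.4,-.3,step=.02)
E
```

```text
t8.85 p [0.4048 0.3788 0.2637] jawyaw 3.4 y [ 0.012  0.001 -1.   ] q [ 0.66 -0.01  1.59 -0.01  1.55  0.6 ] F [-0.6 -1.2 -1.7] op 0.0422
dist 0.100 turn 0.4 rows 6
[0.0005, 0.0002, 0.0167, -0.06, -0.01, 0.03, -0.3]
[0.0005, 0.0002, 0.0167, -0.06, -0.01, 0.03, -0.3]
[0.0005, 0.0002, 0.0167, -0.06, -0.01, 0.03, -0.3]
[0.0005, 0.0002, 0.0167, -0.06, -0.01, 0.03, -0.3]
[0.0005, 0.0002, 0.0167, -0.06, -0.01, 0.03, -0.3]
[0.0005, 0.0002, 0.0167, -0.06, -0.01, 0.03, -0.3]
```

View pics/s7c.png

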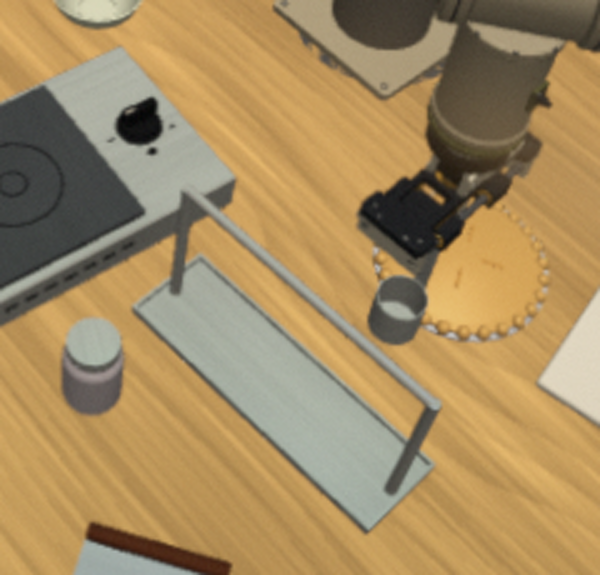

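carry_out --motion '[0.0005, 0, 0.02, -0.06, 0, 0, -0.3, 0.0005, 0, 0.02, -0.06, 0, 0, -0.3, 0.0005, 0, 0.02, -0.06, 0, 0, -0.3, 0.0005, 0, 0.02, -0.06, 0, 0, -0.3, 0.0005, 0, 0.014, -0.06, 0, 0, -0.3]'

```text
t: 9.4
tool_pos: [0.5012, 0.3744, 0.2622]
orientation: [-1.238, 1.167, -1.175]
force: [0.2, -1.0, -1.5]
opening: 0.0418
```

```bash
python3 - <<'E'
from h import *
info(); snap('wrist','w8.png'); m=cm('wrist'); print(m['position'])
print(proj('wrist',[[.5045,.38,.205],[.4983,.4766,.205]]))
go([.504,.38,.2575],3.4,-.3,step=.02)
E
```

```text
t9.40 p [0.5012 0.3744 0.2622] jawyaw 3.0 y [ 0.    -0.006 -1.   ] q [ 0.56  0.19  1.37 -0.01  1.58  0.51] F [ 0.2 -1.  -1.5] op 0.0418
[0.49841131 0.44891118 0.40856849]
[[322.78287781 215.55932378]
 [321.21861089  64.36872325]]
dist 0.008 turn 0.6 rows 1
[-0.006, 0.0047, 0.0014, -0.08, -0.45, 0.35, -0.3]
```

View pics/w8.png

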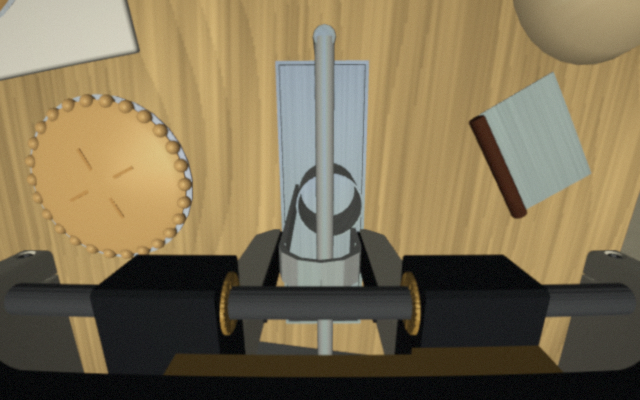

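carry_out --motion '[-0.001, 0.012, 0.0025, -0.1, 0, 0.35, -0.3, 0, 0.013, 0, 0, 0, 0, -0.3, 0, 0.013, 0, 0, 0, 0, -0.3, 0, 0.013, 0, 0, 0, 0, -0.3, 0, 0.008, 0, 0, 0, 0, -0.3]'

```text
t: 9.95
tool_pos: [0.5054, 0.3734, 0.201]
orientation: [-1.231, 1.173, -1.173]
force: [0.5, -0.2, -0.8]
opening: 0.0419
```

```bash
python3 - <<'E'
from h import *
info(); snap('wrist','w9.png'); snap('scene','s9.png'); im=cv2.imread('pics/s9.png'); cv2.imwrite('pics/s9c.png',cv2.resize(im[150:380,280:520],None,fx=2.5,fy=2.5,interpolation=cv2.INTER_CUBIC))
E
```

```text
t9.95 p [0.5054 0.3734 0.201 ] jawyaw 2.8 y [ 0.001  0.001 -1.   ] q [0.55 0.22 1.45 0.   1.47 0.51] F [ 0.5 -0.2 -0.8] op 0.0419
```

View pics/w9.png

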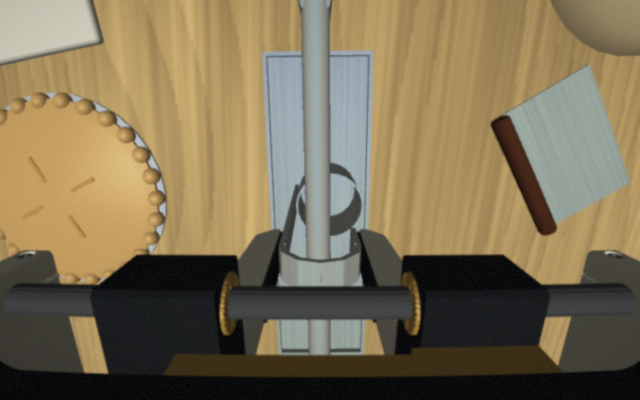

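View pics/s9c.png

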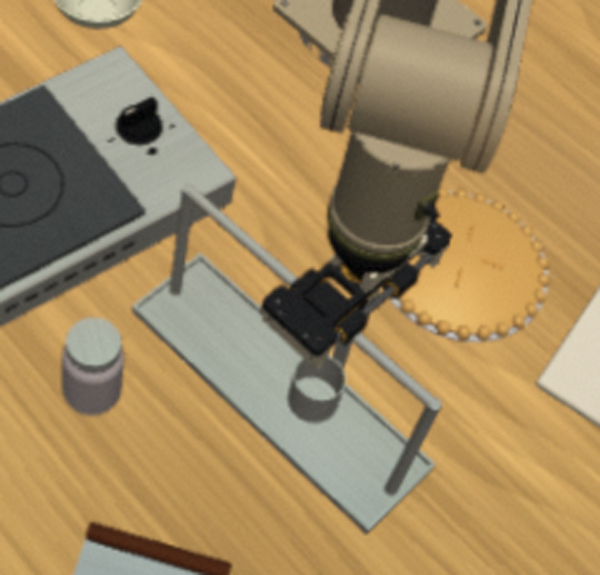

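carry_out --motion '[0, 0.002, 0, 0, -0.5, 0, -0.3, 0, 0.002, 0, 0, 0, 0, -0.3, 0, 0.001, 0, 0, 0, 0, -0.3, 0, 0, 0, 0, 0, 0, -0.3, 0, 0, 0, 0, 0, 0, -0.3]'

```text
t: 10.55
tool_pos: [0.5055, 0.3742, 0.1972]
orientation: [-1.234, 1.165, -1.165]
force: [-0.1, -0.6, -0.8]
opening: 0.0422
```

```bash
python3 - <<'E'
from h import *
info()
E
```

```text
t10.55 p [0.5055 0.3742 0.1972] jawyaw 3.4 y [ 0.002  0.002 -1.   ] q [0.56 0.23 1.46 0.   1.46 0.5 ] F [-0.1 -0.6 -0.8] op 0.0422
```

carry_out --motion '[0, 0.002, 0, 0, 0, 0, -0.3, 0, 0.0015, 0, 0, 0, 0, -0.3, 0, 0, 0, 0, 0, 0, -0.3, 0, 0, 0, 0, 0, 0, -0.3, 0, 0, 0, 0, 0, 0, -0.3]'

```text
t: 11.05
tool_pos: [0.5063, 0.3747, 0.1968]
orientation: [-1.23, 1.164, -1.165]
force: [-0.1, 0.3, -1.3]
opening: 0.0423
```

```bash
python3 - <<'E'
from h import *
info()
E
```

```text
t11.05 p [0.5063 0.3747 0.1968] jawyaw 3.4 y [ 0.005  0.004 -1.   ] q [0.56 0.23 1.46 0.   1.45 0.5 ] F [-0.1  0.3 -1.3] op 0.0423
```

carry_out --motion '[0, 0.004, 0, 0, 0, 0, -0.3, 0, 0, 0, 0, 0, 0, -0.3, 0, 0, 0, 0, 0, 0, 0, 0, 0, 0, 0, 0, 0, 0.1, 0, 0, 0, 0, 0, 0, 0.3]'

```text
t: 11.55
tool_pos: [0.5075, 0.3755, 0.1965]
orientation: [-1.226, 1.162, -1.165]
force: [0.3, -1.0, 0.7]
opening: 0.0556
```

carry_out --motion '[0, 0, 0, 0, 0, 0, 0.4, 0, 0, 0, 0, 0, 0, 0.4, 0, 0, 0, 0, 0, 0, 0.4, 0, 0, 0, 0, 0, 0, 0.4, 0, 0, 0, 0, 0, 0, 0.4]'

```text
t: 12.05
tool_pos: [0.5072, 0.3752, 0.1953]
orientation: [-1.227, 1.163, -1.165]
force: [-0.3, -0.0, -0.4]
opening: 0.0653
```

```bash
python3 - <<'E'
from h import *
info(); snap('wrist','w10.png')
E
```

```text
t12.05 p [0.5072 0.3752 0.1953] jawyaw 3.4 y [ 0.007  0.005 -1.   ] q [0.56 0.23 1.46 0.   1.45 0.5 ] F [-0.3 -0.  -0.4] op 0.0653
```

View pics/w10.png

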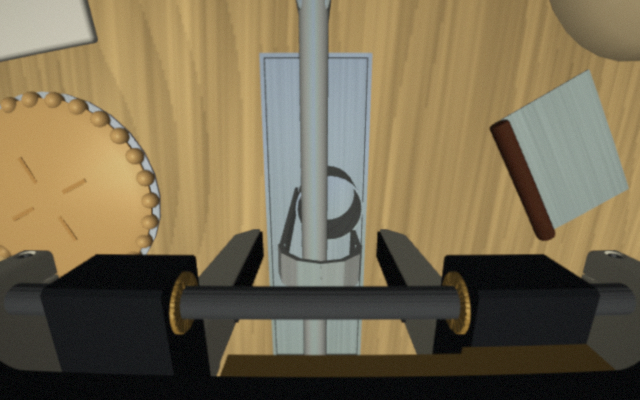

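carry_out --motion '[0, -0.015, 0, 0, 0, 0, 0.4, 0, -0.03, 0, 0, 0, 0, 0.4, 0, -0.04, 0, 0, 0, 0, 0.4, 0, -0.04, 0, 0, 0, 0, 0.4, 0, -0.03, 0, 0, 0, 0, 0.4]'

```text
t: 12.6
tool_pos: [0.5035, 0.3728, 0.3527]
orientation: [-1.238, 1.167, -1.165]
force: [0.6, 0.1, -0.3]
opening: 0.065
```

```bash
python3 - <<'E'
from h import *
info(); snap('scene','s11.png'); im=cv2.imread('pics/s11.png'); cv2.imwrite('pics/s11c.png',cv2.resize(im[100:380,180:520],None,fx=2.1,fy=2.1,interpolation=cv2.INTER_CUBIC))
go([.644,-.084,.32],-12.6,.4,step=.045)
E
```

```text
t12.60 p [0.5035 0.3728 0.3527] jawyaw 3.4 y [-0.002 -0.    -1.   ] q [0.56 0.19 1.22 0.   1.74 0.5 ] F [ 0.6  0.1 -0.3] op 0.065
dist 0.480 turn 16.0 rows 11
[0.0423, 0.0035, 0.0102, -0.03, 1.45, -0.02, 0.4]
[0.042, 0.0035, 0.0112, -0.03, 1.45, -0.02, 0.4]
[0.0417, 0.0035, 0.0123, -0.03, 1.45, -0.02, 0.4]
[0.0414, 0.0035, 0.0134, -0.03, 1.45, -0.02, 0.4]
[0.041, 0.0035, 0.0144, -0.03, 1.45, -0.02, 0.4]
[0.0406, 0.0035, 0.0154, -0.03, 1.45, -0.02, 0.4]
[0.0402, 0.0035, 0.0165, -0.03, 1.45, -0.02, 0.4]
[0.0398, 0.0035, 0.0175, -0.03, 1.45, -0.02, 0.4]
[0.0394, 0.0035, 0.0185, -0.03, 1.45, -0.02, 0.4]
[0.0389, 0.0035, 0.0195, -0.03, 1.45, -0.02, 0.4]
[0.0384, 0.0036, 0.0205, -0.03, 1.45, -0.02, 0.4]
```

View pics/s11c.png

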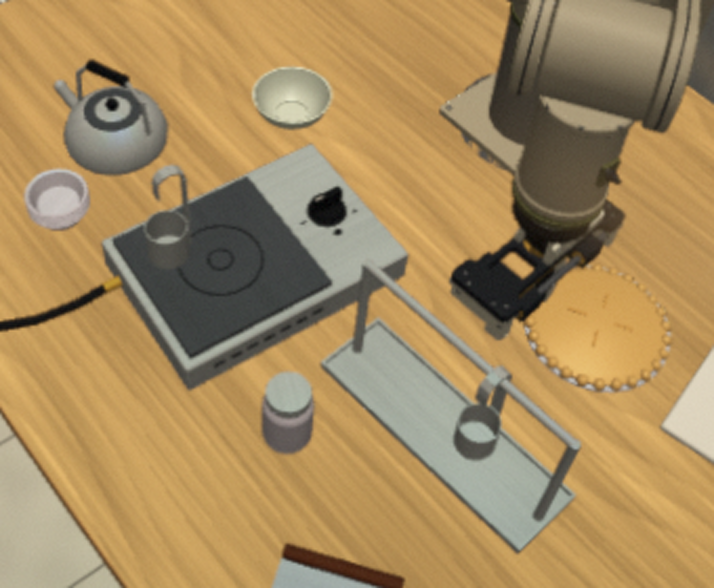

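Dipper c now hangs on the bar (crop (485,385)), and d still stands at (168,230). Next I'll go to d.

carry_out --motion '[0.042, 0.002, 0.01, 0, 1.45, 0, 0.4, 0.042, 0.002, 0.011, 0, 1.45, 0, 0.4, 0.042, 0.002, 0.012, 0, 1.45, 0, 0.4, 0.041, 0.002, 0.013, 0, 1.45, 0, 0.4, 0.041, 0.002, 0.014, 0, 1.45, 0, 0.4]'

```text
t: 13.15
tool_pos: [0.5681, 0.1664, 0.3594]
orientation: [-1.157, 1.246, -1.254]
force: [1.4, 0.2, -0.1]
opening: 0.0648
```

carry_out --motion '[0.041, 0.003, 0.015, 0, 1.45, 0, 0.4, 0.04, 0.003, 0.016, 0, 1.45, 0, 0.4, 0.04, 0.003, 0.017, 0, 1.45, 0, 0.4, 0.039, 0.003, 0.018, 0, 1.45, 0, 0.4, 0.03, 0.003, 0.015, 0, 1.45, 0, 0.4]'

```text
t: 13.65
tool_pos: [0.6294, -0.0411, 0.35]
orientation: [-1.082, 1.337, -1.352]
force: [0.1, 0.5, -0.2]
opening: 0.0653
```

```bash
python3 - <<'E'
from h import *
info(); go([.644,-.084,.28],-12.6,.4,step=.02)
E
```

```text
t13.65 p [ 0.6294 -0.0411  0.35  ] jawyaw -11.1 y [ 0.027  0.011 -1.   ] q [-0.16  0.17  1.24  0.02  1.7   0.04] F [ 0.1  0.5 -0.2] op 0.0653
dist 0.083 turn 2.3 rows 5
[0.0081, 0.014, 0.0042, -0.28, 0.3, -0.19, 0.4]
[0.008, 0.014, 0.0043, -0.28, 0.3, -0.19, 0.4]
[0.0079, 0.014, 0.0044, -0.28, 0.3, -0.19, 0.4]
[0.0079, 0.014, 0.0045, -0.28, 0.3, -0.19, 0.4]
[0.0078, 0.014, 0.0046, -0.28, 0.3, -0.19, 0.4]
```

carry_out --motion '[0.01, 0.014, 0.0043, -0.35, 0.3, -0.2, 0.4, 0.009, 0.014, 0.0043, -0.3, 0.3, -0.2, 0.4, 0.009, 0.014, 0.0043, -0.3, 0.3, -0.2, 0.4, 0.009, 0.014, 0.0043, -0.3, 0.3, -0.2, 0.4, 0.006, 0.012, 0.0043, -0.3, 0.3, -0.2, 0.4]'

```text
t: 14.15
tool_pos: [0.6439, -0.0911, 0.2803]
orientation: [-1.098, 1.372, -1.372]
force: [-0.3, 0.4, -0.4]
opening: 0.065
```

```bash
python3 - <<'E'
from h import *
info(); snap('wrist','w12.png');go([.644,-.084,.25],-12.6,.4,step=.02)
E
```

```text
t14.15 p [ 0.6439 -0.0911  0.2803] jawyaw -12.8 y [-0.001 -0.002 -1.   ] q [-0.22  0.26  1.27 -0.    1.62  0.  ] F [-0.3  0.4 -0.4] op 0.065
dist 0.028 turn 0.4 rows 2
[-0.0039, 0.0137, -0.0005, 0.14, -0.11, 0.07, 0.4]
[-0.0039, 0.0137, -0.0005, 0.14, -0.11, 0.07, 0.4]
```

View pics/w12.png

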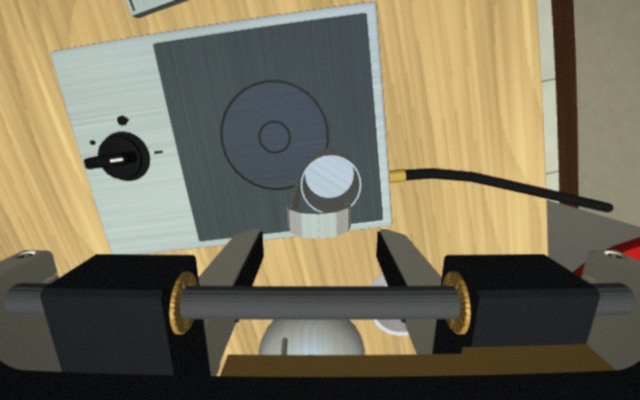

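carry_out --motion '[-0.0035, 0.014, 0, 0.1, 0, 0, 0.4, -0.003, 0.014, 0, 0, 0, 0, 0.4, -0.001, 0.014, 0, 0, 0, 0, 0.4, 0, 0.013, 0, 0, 0, 0, 0.4, 0, 0, 0, 0, 0, 0, 0.4]'

```text
t: 14.7
tool_pos: [0.6442, -0.081, 0.2157]
orientation: [-1.102, 1.374, -1.368]
force: [0.0, 0.0, -0.5]
opening: 0.0654
```

```bash
python3 - <<'E'
from h import *
info(); snap('wrist','w13.png');go([.644,-.084,.225],-12.6,.4,step=.02)
E
```

```text
t14.70 p [ 0.6442 -0.081   0.2157] jawyaw -12.6 y [-0.006 -0.    -1.   ] q [-0.2   0.28  1.36 -0.    1.51  0.02] F [ 0.   0.  -0.5] op 0.0654
dist 0.009 turn 0.3 rows 1
[0.0029, -0.0081, 0.0, 0.26, -0.05, 0.1, 0.4]
```

View pics/w13.png

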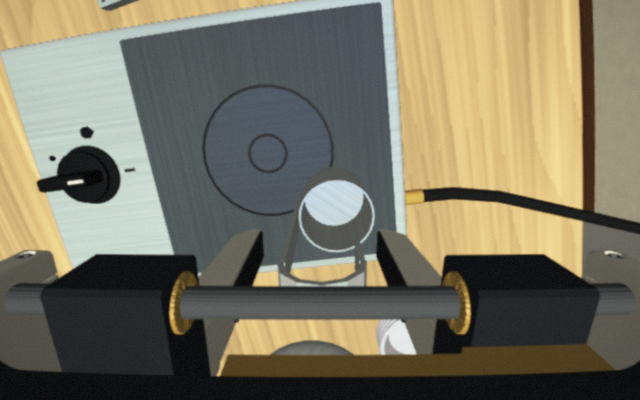

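carry_out --motion '[0.0028, -0.009, 0, 0.2, 0, 0.1, 0.4, 0, 0, 0, 0, 0, 0, 0.4, 0, 0, 0, 0, 0, 0, -0.3, 0, 0, 0, 0, 0, 0, -0.3, 0, 0, 0, 0, 0, 0, -0.3]' --squeeze 15

```text
t: 15.25
tool_pos: [0.6457, -0.0848, 0.2312]
orientation: [-1.092, 1.366, -1.373]
force: [0.7, 0.2, 0.2]
opening: 0.0457
```

carry_out --motion '[0, 0, 0, 0, 0, 0, -0.3, 0, 0, 0, 0, 0, 0, -0.3, 0, 0, 0, 0, 0, 0, -0.3, 0, -0.005, 0, 0, 0, 0, -0.3, 0, -0.015, 0, 0, 0, 0, -0.3]' --squeeze 25

```text
t: 15.75
tool_pos: [0.6439, -0.0844, 0.2485]
orientation: [-1.096, 1.371, -1.37]
force: [-0.2, 0.3, -2.2]
opening: 0.0421
```

```bash
python3 - <<'E'
from h import *
info(); snap('wrist','w14.png')
E
```

```text
t15.75 p [ 0.6439 -0.0844  0.2485] jawyaw -12.7 y [-0.  0. -1.] q [-0.21  0.26  1.32  0.    1.56  0.01] F [-0.2  0.3 -2.2] op 0.0421
```

View pics/w14.png

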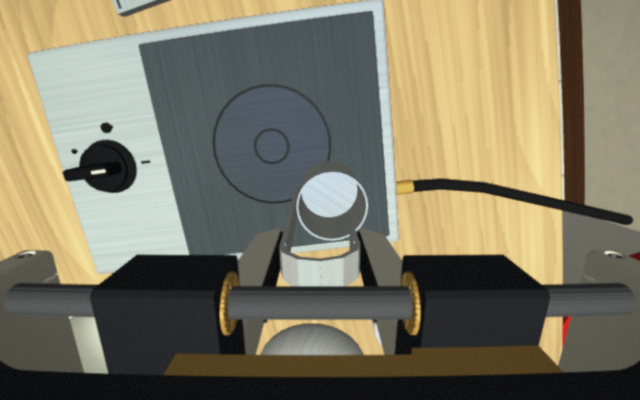

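carry_out --motion '[0, -0.03, 0, 0, 0, 0, -0.3, 0, -0.035, 0, 0, 0, 0, -0.3, 0, -0.035, 0, 0, 0, 0, -0.3, 0, -0.03, 0, 0, 0, 0, -0.3, 0, -0.015, 0, 0, 0, 0, -0.3]'

```text
t: 16.3
tool_pos: [0.6436, -0.0843, 0.4047]
orientation: [-1.094, 1.367, -1.372]
force: [-0.1, 0.7, -2.4]
opening: 0.0421
```

```bash
python3 - <<'E'
from h import *
info();go([.40,.27,.39],3.4,-.3,step=.036)
E
```

```text
t16.30 p [ 0.6436 -0.0843  0.4047] jawyaw -12.7 y [ 0.004 -0.001 -1.   ] q [-0.21  0.26  1.04  0.    1.84  0.01] F [-0.1  0.7 -2.4] op 0.0421
dist 0.430 turn 16.1 rows 12
[-0.0244, 0.0011, -0.0263, -0.02, -1.34, 0.0, -0.3]
[-0.025, 0.0011, -0.0257, -0.02, -1.34, 0.0, -0.3]
[-0.0256, 0.0012, -0.0251, -0.02, -1.34, 0.0, -0.3]
[-0.0261, 0.0012, -0.0245, -0.02, -1.34, 0.0, -0.3]
[-0.0267, 0.0012, -0.0239, -0.02, -1.34, 0.0, -0.3]
[-0.0273, 0.0012, -0.0233, -0.02, -1.34, 0.0, -0.3]
[-0.0278, 0.0012, -0.0226, -0.02, -1.34, 0.0, -0.3]
[-0.0283, 0.0012, -0.022, -0.02, -1.34, 0.0, -0.3]
[-0.0288, 0.0012, -0.0213, -0.02, -1.34, 0.0, -0.3]
[-0.0293, 0.0012, -0.0206, -0.02, -1.34, 0.0, -0.3]
[-0.0298, 0.0012, -0.0199, -0.02, -1.34, 0.0, -0.3]
[-0.0302, 0.0012, -0.0192, -0.02, -1.34, 0.0, -0.3]
```

carry_out --motion '[-0.022, 0, -0.024, 0, -1.4, 0, -0.3, -0.025, 0, -0.026, 0, -1.4, 0, -0.3, -0.026, 0, -0.025, 0, -1.4, 0, -0.3, -0.026, 0, -0.025, 0, -1.4, 0, -0.3, -0.027, 0, -0.024, 0, -1.4, 0, -0.3]'

```text
t: 16.8
tool_pos: [0.5429, 0.0609, 0.4116]
orientation: [-1.149, 1.271, -1.293]
force: [-0.6, 1.5, -2.3]
opening: 0.0422
```

carry_out --motion '[-0.027, 0, -0.023, 0, -1.4, 0, -0.3, -0.028, 0, -0.023, 0, -1.4, 0, -0.3, -0.028, 0, -0.022, 0, -1.4, 0, -0.3, -0.029, 0, -0.021, 0, -1.4, 0, -0.3, -0.029, 0, -0.02, 0, -1.4, 0, -0.3]'

```text
t: 17.3
tool_pos: [0.4361, 0.2127, 0.4154]
orientation: [-1.203, 1.173, -1.203]
force: [1.0, 0.9, -2.8]
opening: 0.0424
```

```bash
python3 - <<'E'
from h import *
info();go([.40,.265,.265],3.4,-.3,step=.035)
E
```

```text
t17.30 p [0.4361 0.2127 0.4154] jawyaw 1.4 y [ 0.025 -0.001 -1.   ] q [ 0.35 -0.2   1.49 -0.01  1.83  0.33] F [ 1.   0.9 -2.8] op 0.0424
dist 0.163 turn 2.4 rows 5
[-0.0107, 0.0299, -0.0077, -0.28, -0.4, 0.02, -0.3]
[-0.0107, 0.0299, -0.0075, -0.28, -0.4, 0.02, -0.3]
[-0.0108, 0.03, -0.0073, -0.28, -0.4, 0.02, -0.3]
[-0.0108, 0.03, -0.007, -0.28, -0.4, 0.02, -0.3]
[-0.0108, 0.03, -0.0068, -0.28, -0.4, 0.02, -0.3]
```

carry_out --motion '[-0.022, 0.01, -0.019, -0.3, -0.4, 0, -0.3, -0.018, 0.03, -0.015, -0.3, -0.4, 0, -0.3, -0.008, 0.035, 0, -0.3, -0.4, 0, -0.3, 0, 0.035, 0, -0.3, -0.4, 0, -0.3, 0, 0.035, 0, -0.3, -0.4, 0, -0.3]'

```text
t: 17.8
tool_pos: [0.4019, 0.2684, 0.2793]
orientation: [-1.22, 1.149, -1.159]
force: [0.1, 0.2, -1.2]
opening: 0.042
```

```bash
python3 - <<'E'
from h import *
info();go([.5105,.265,.262],3.4,-.3,step=.02); snap('wrist','w15.png')
E
```

```text
t17.80 p [0.4019 0.2684 0.2793] jawyaw 4.0 y [ 0.018  0.011 -1.   ] q [ 0.48 -0.23  1.76  0.    1.59  0.41] F [ 0.1  0.2 -1.2] op 0.042
dist 0.110 turn 1.3 rows 6
[0.0019, 0.0032, 0.018, -0.18, 0.1, -0.09, -0.3]
[0.0018, 0.0031, 0.018, -0.18, 0.1, -0.09, -0.3]
[0.0018, 0.0031, 0.018, -0.18, 0.1, -0.09, -0.3]
[0.0017, 0.003, 0.018, -0.18, 0.1, -0.09, -0.3]
[0.0017, 0.003, 0.018, -0.18, 0.1, -0.09, -0.3]
[0.0017, 0.0029, 0.018, -0.18, 0.1, -0.09, -0.3]
```

View pics/w15.png

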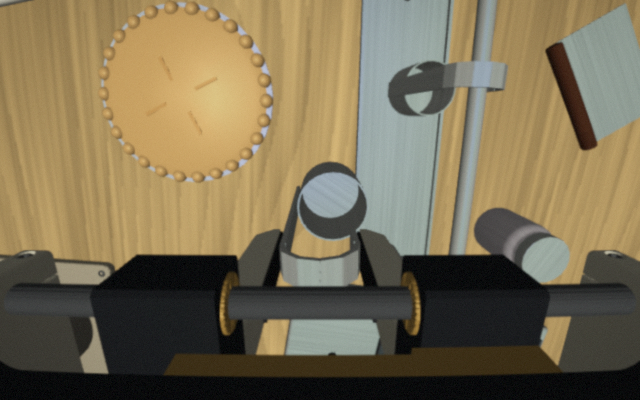

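carry_out --motion '[0.002, 0.006, 0.015, -0.2, 0.1, -0.1, -0.3, 0.002, 0.004, 0.02, -0.2, 0.1, -0.1, -0.3, 0.002, 0.003, 0.022, -0.2, 0.1, -0.1, -0.3, 0.002, 0.003, 0.022, -0.2, 0.1, -0.1, -0.3, 0.002, 0.003, 0.019, -0.2, 0.1, -0.1, -0.3]'

```text
t: 18.35
tool_pos: [0.4999, 0.2641, 0.2585]
orientation: [-1.244, 1.166, -1.162]
force: [-0.5, -0.0, -1.3]
opening: 0.0423
```

```bash
python3 - <<'E'
from h import *
info();go([.5105,.265,.255],3.4,-.3,step=.02); snap('wrist','w16.png')
E
```

```text
t18.35 p [0.4999 0.2641 0.2585] jawyaw 3.6 y [-0.006 -0.003 -1.   ] q [ 0.4   0.03  1.55 -0.    1.56  0.33] F [-0.5 -0.  -1.3] op 0.0423
dist 0.011 turn 0.4 rows 1
[-0.0003, 0.0034, 0.0107, 0.34, 0.17, 0.13, -0.3]
```

View pics/w16.png

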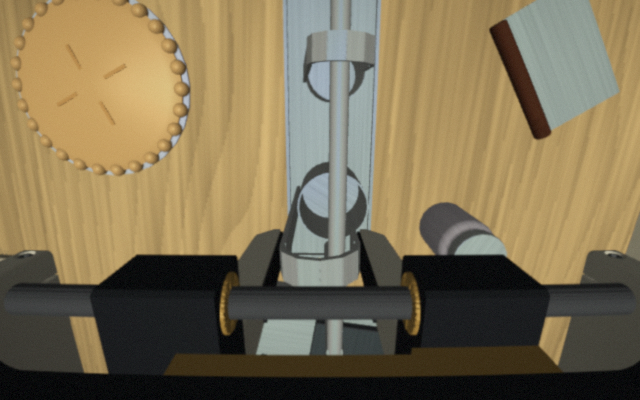

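carry_out --motion '[0, 0.002, 0.011, 0.3, 0.1, 0.1, -0.3, 0, 0.012, 0, 0, 0, 0, -0.3, 0, 0.016, 0, 0, 0, 0, -0.3, 0, 0.015, 0, 0, 0, 0, -0.3, 0, 0.01, 0, 0, 0, 0, -0.3]'

```text
t: 18.9
tool_pos: [0.5151, 0.2646, 0.2033]
orientation: [-1.232, 1.163, -1.168]
force: [0.4, 0.5, -2.2]
opening: 0.0417
```

```bash
python3 - <<'E'
from h import *
info();go([.5105,.265,.197],3.4,-.3,step=.02); snap('wrist','w17.png')
E
```

```text
t18.90 p [0.5151 0.2646 0.2033] jawyaw 3.3 y [ 0.005  0.001 -1.   ] q [ 0.39  0.09  1.6  -0.    1.45  0.33] F [ 0.4  0.5 -2.2] op 0.0417
dist 0.008 turn 0.3 rows 1
[-0.0007, 0.0063, -0.0046, -0.3, -0.05, -0.04, -0.3]
```

View pics/w17.png

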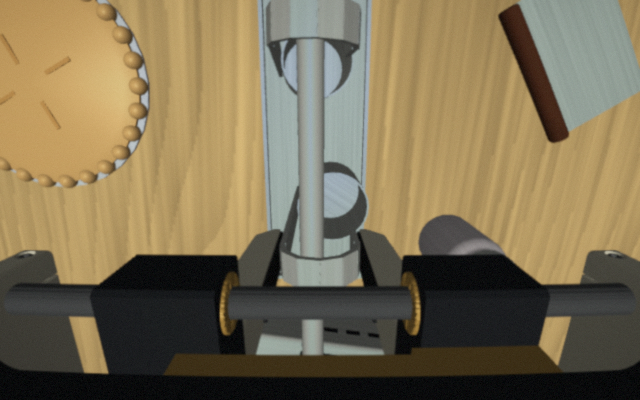

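Bar column is about 312 against the hook centre at 320, so I'll shift back 4 mm and lower to contact.

carry_out --motion '[0, 0, -0.0045, -0.3, 0, 0, -0.3, 0, 0.004, 0, 0, 0, 0, -0.3, 0, 0.003, 0, 0, 0, 0, -0.3, 0, 0.002, 0, 0, 0, 0, -0.3, 0, 0, 0, 0, 0, 0, -0.3]'

```text
t: 19.45
tool_pos: [0.5102, 0.2653, 0.1992]
orientation: [-1.232, 1.163, -1.165]
force: [-0.2, 0.1, -1.6]
opening: 0.042
```

```bash
python3 - <<'E'
from h import *
info()
E
```

```text
t19.45 p [0.5102 0.2653 0.1992] jawyaw 3.4 y [ 0.004  0.003 -1.   ] q [0.39 0.08 1.61 0.   1.44 0.33] F [-0.2  0.1 -1.6] op 0.042
```

carry_out --motion '[0, 0.003, 0, 0, 0, 0, -0.3, 0, 0.003, 0, 0, 0, 0, -0.3, 0, 0, 0, 0, 0, 0, 0, 0, 0, 0, 0, 0, 0, 0.1, 0, 0, 0, 0, 0, 0, 0.3]'

```text
t: 19.95
tool_pos: [0.5116, 0.2664, 0.1992]
orientation: [-1.225, 1.159, -1.166]
force: [-0.1, -0.3, 0.2]
opening: 0.0549
```

carry_out --motion '[0, 0, 0, 0, 0, 0, 0.4, 0, 0, 0, 0, 0, 0, 0.4, 0, 0, 0, 0, 0, 0, 0.4, 0, 0, 0, 0, 0, 0, 0.4, 0, 0, 0, 0, 0, 0, 0.4]'

```text
t: 20.45
tool_pos: [0.511, 0.2662, 0.1976]
orientation: [-1.228, 1.161, -1.165]
force: [0.2, -0.1, 0.1]
opening: 0.0649
```

```bash
python3 - <<'E'
from h import *
info(); snap('wrist','w18.png')
E
```

```text
t20.45 p [0.511  0.2662 0.1976] jawyaw 3.5 y [ 0.008  0.005 -1.   ] q [0.39 0.08 1.62 0.   1.44 0.33] F [ 0.2 -0.1  0.1] op 0.0649
```

View pics/w18.png

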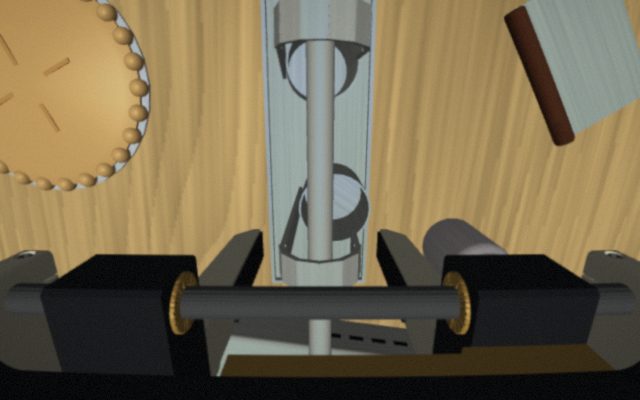

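carry_out --motion '[0, -0.015, 0, 0, 0, 0, 0.4, 0, -0.03, 0, 0, 0, 0, 0.4, 0, -0.04, 0, 0, 0, 0, 0.4, 0, -0.045, 0, 0, 0, 0, 0.4, 0, -0.045, 0, 0, 0, 0, 0.4]'

```text
t: 21.0
tool_pos: [0.506, 0.2639, 0.3732]
orientation: [-1.241, 1.168, -1.163]
force: [1.3, -0.1, 0.9]
opening: 0.065
```

```bash
python3 - <<'E'
from h import *
info();go([.55,-.34,.42],18,.4,step=.046); im=snap('scene','s19.png'); cv2.imwrite('pics/s19c.png',cv2.resize(im[100:380,180:520],None,fx=2.1,fy=2.1,interpolation=cv2.INTER_CUBIC))
E
```

```text
t21.00 p [0.506  0.2639 0.3732] jawyaw 3.4 y [-0.005 -0.001 -1.   ] q [0.39 0.04 1.34 0.   1.77 0.33] F [ 1.3 -0.1  0.9] op 0.065
dist 0.607 turn 14.6 rows 14
[0.0432, -0.0033, 0.0005, 0.02, -1.04, -0.0, 0.4]
[0.0433, -0.0033, -0.0003, 0.02, -1.04, -0.0, 0.4]
[0.0432, -0.0033, -0.001, 0.02, -1.04, -0.0, 0.4]
[0.0432, -0.0033, -0.0018, 0.02, -1.04, -0.0, 0.4]
[0.0432, -0.0033, -0.0026, 0.02, -1.04, -0.0, 0.4]
[0.0431, -0.0033, -0.0034, 0.02, -1.04, -0.0, 0.4]
[0.043, -0.0033, -0.0042, 0.02, -1.04, -0.0, 0.4]
[0.043, -0.0033, -0.0049, 0.02, -1.04, -0.0, 0.4]
[0.0429, -0.0033, -0.0057, 0.02, -1.04, -0.0, 0.4]
[0.0428, -0.0033, -0.0065, 0.02, -1.04, -0.0, 0.4]
[0.0426, -0.0033, -0.0073, 0.02, -1.04, -0.0, 0.4]
[0.0425, -0.0033, -0.008, 0.02, -1.04, -0.0, 0.4]
[0.0423, -0.0033, -0.0088, 0.02, -1.04, -0.0, 0.4]
[0.0422, -0.0033, -0.0096, 0.02, -1.04, -0.0, 0.4]
```

View pics/s19c.png

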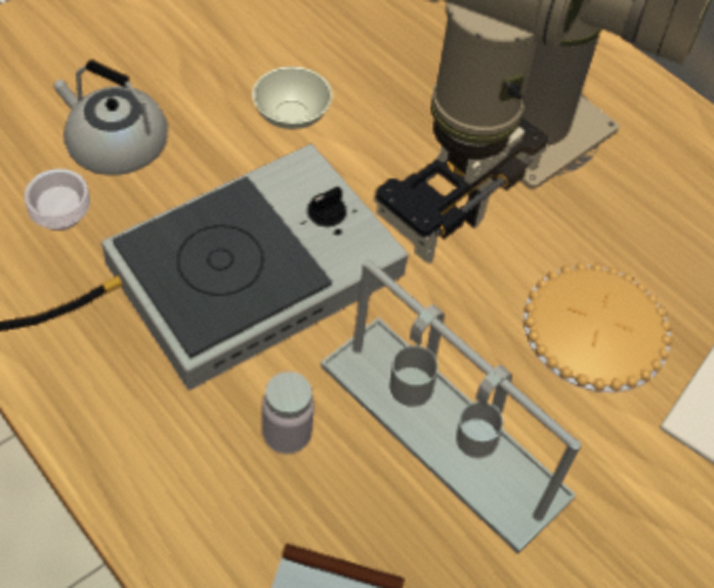

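Both dippers now hang on the bar and the kettle hasn't moved. Next I'll move above the kettle.

carry_out --motion '[0.043, -0.003, 0, 0, -1.1, 0, 0.4, 0.045, -0.003, 0, 0, -1.1, 0, 0.4, 0.045, -0.003, -0.001, 0, -1.1, 0, 0.4, 0.045, -0.003, -0.002, 0, -1.1, 0, 0.4, 0.045, -0.003, -0.003, 0, -1.1, 0, 0.4]'

```text
t: 21.55
tool_pos: [0.5252, 0.0413, 0.4089]
orientation: [-1.264, 1.07, -1.089]
force: [0.2, -0.5, -0.2]
opening: 0.065
```

carry_out --motion '[0.045, -0.003, -0.004, 0, -1.1, 0, 0.4, 0.045, -0.003, -0.005, 0, -1.1, 0, 0.4, 0.045, -0.003, -0.005, 0, -1.1, 0, 0.4, 0.044, -0.003, -0.006, 0, -1.1, 0, 0.4, 0.044, -0.003, -0.007, 0, -1.1, 0, 0.4]'

```text
t: 22.05
tool_pos: [0.5435, -0.1918, 0.4305]
orientation: [-1.301, 0.986, -1.021]
force: [0.8, 0.6, -0.2]
opening: 0.0649
```

carry_out --motion '[0.044, -0.003, -0.007, 0, -1.1, 0, 0.4, 0.044, -0.003, -0.008, 0, -1.1, 0, 0.4, 0.043, -0.003, -0.009, 0, -1.1, 0, 0.4, 0.02, -0.003, -0.004, 0, -1, 0, 0.4, 0, 0, 0, 0, 0, 0, 0.4]'

```text
t: 22.55
tool_pos: [0.5579, -0.3569, 0.4471]
orientation: [-1.329, 0.927, -0.972]
force: [0.1, -0.5, -0.7]
opening: 0.0653
```

```bash
python3 - <<'E'
from h import *
info();m=cm('wrist');np.save('w20.npy',dict(m=m),allow_pickle=True);snap('wrist','w20.png')
E
```

```text
t22.55 p [ 0.5579 -0.3569  0.4471] jawyaw 19.7 y [ 0.035  0.002 -0.999] q [-0.66  0.3   0.91  0.02  1.9  -0.99] F [ 0.1 -0.5 -0.7] op 0.0653
```

View pics/w20.png

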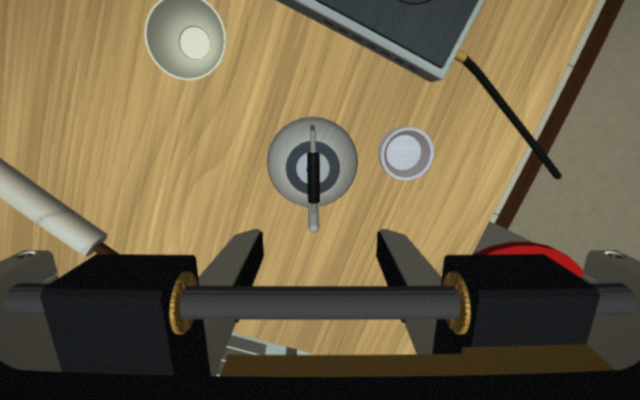

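```bash
python3 - <<'E'
from h import *
m=np.load('w20.npy',allow_pickle=True).item()['m']
P=atz('wrist',[(313.2,152),(314.2,204),(313.7,178)],.155,m);print(P.round(4),np.linalg.norm(P[0]-P[1]))
d=P[0]-P[1];print('kettle y yaw',np.degrees(np.arctan2(d[1],d[0])))
print('body centre',atz('wrist',[(312.5,161.5)],.03,m).round(4))
g=P[2].copy()
go([g[0],g[1],.24],np.degrees(np.arctan2(d[1],d[0]))-90,.1,step=.04)
E
```

```text
[[ 0.5528 -0.3386  0.155 ]
 [ 0.5794 -0.4098  0.155 ]
 [ 0.5658 -0.3734  0.155 ]] 0.07594468244950223
kettle y yaw 110.48594325461896
body centre [[ 0.5644 -0.3699  0.03  ]]
dist 0.208 turn 2.2 rows 6
[0.0029, 0.0345, -0.001, -0.32, -0.13, 0.09, 0.1]
[0.0029, 0.0345, -0.0008, -0.32, -0.13, 0.09, 0.1]
[0.003, 0.0345, -0.0006, -0.32, -0.13, 0.09, 0.1]
[0.003, 0.0345, -0.0004, -0.32, -0.13, 0.09, 0.1]
[0.0031, 0.0345, -0.0002, -0.32, -0.13, 0.09, 0.1]
[0.0031, 0.0345, -0.0, -0.32, -0.13, 0.09, 0.1]
```

carry_out --motion '[0.003, 0.035, -0.001, -0.35, -0.1, 0, 0.3, 0.003, 0.04, -0.001, -0.35, -0.1, 0, 0.3, 0.003, 0.04, 0, -0.35, -0.1, 0, 0.3, 0.003, 0.04, 0, -0.35, -0.1, 0, 0.3, 0.003, 0.04, 0, -0.35, -0.1, 0, 0.3]'

```text
t: 23.1
tool_pos: [0.5711, -0.3676, 0.2615]
orientation: [-1.359, 0.918, -0.97]
force: [0.2, -0.7, -1.0]
opening: 0.0607
```

```bash
python3 - <<'E'
from h import *
info();snap('wrist','w21.png');go([.566,-.373,.15],20.5,.3,step=.02)
E
```

```text
t23.10 p [ 0.5711 -0.3676  0.2615] jawyaw 20.4 y [ 0.024 -0.02  -1.   ] q [-0.65  0.31  1.24 -0.    1.56 -1.  ] F [ 0.2 -0.7 -1. ] op 0.0607
dist 0.102 turn 1.2 rows 6
[0.0006, 0.017, -0.001, -0.09, -0.02, 0.17, 0.3]
[0.0007, 0.017, -0.001, -0.09, -0.02, 0.17, 0.3]
[0.0007, 0.017, -0.001, -0.09, -0.02, 0.17, 0.3]
[0.0008, 0.017, -0.001, -0.09, -0.02, 0.17, 0.3]
[0.0008, 0.017, -0.0009, -0.09, -0.02, 0.17, 0.3]
[0.0009, 0.017, -0.0009, -0.09, -0.02, 0.17, 0.3]
```

View pics/w21.png

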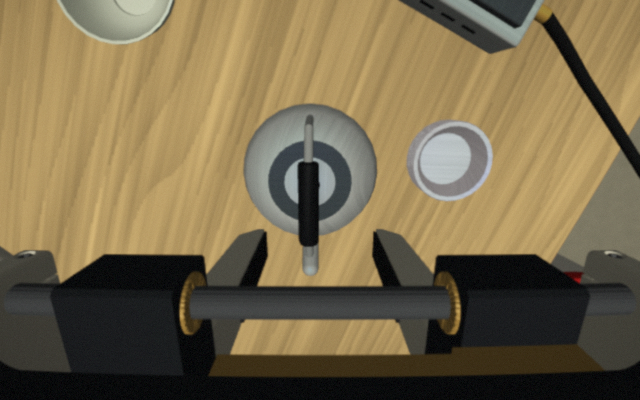

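```bash
python3 - <<'E'
from h import *
P=atz('wrist',[(308.5,163),(309.5,246),(309,204)],.155);print(P.round(4)); d=P[0]-P[1]; print(np.degrees(np.arctan2(d[1],d[0]))-90)
E
```

```text
[[ 0.5498 -0.3358  0.155 ]
 [ 0.5746 -0.4021  0.155 ]
 [ 0.5616 -0.3673  0.155 ]]
20.49415352329001
```

carry_out --motion '[0, 0.018, -0.002, -0.1, 0, 0.2, 0.3, 0, 0.018, -0.002, -0.1, 0, 0.2, 0.3, 0, 0.018, -0.002, -0.1, 0, 0.2, 0.3, 0, 0.016, -0.0015, -0.1, 0, 0.2, 0.3, 0, 0, 0, 0, 0, 0, 0.3]'

```text
t: 23.65
tool_pos: [0.5631, -0.3644, 0.181]
orientation: [-1.357, 0.938, -0.943]
force: [-0.2, 0.1, -0.5]
opening: 0.0606
```

```bash
python3 - <<'E'
from h import *
info();snap('wrist','w22.png');go([.5625,-.37,.15],20.5,.3,step=.02)
E
```

```text
t23.65 p [ 0.5631 -0.3644  0.181 ] jawyaw 20.6 y [ 0.003 -0.001 -1.   ] q [-0.65  0.35  1.34  0.    1.45 -1.01] F [-0.2  0.1 -0.5] op 0.0606
dist 0.033 turn 0.3 rows 2
[0.0022, 0.0163, -0.0015, -0.11, 0.03, 0.1, 0.3]
[0.0022, 0.0163, -0.0015, -0.11, 0.03, 0.1, 0.3]
```

View pics/w22.png

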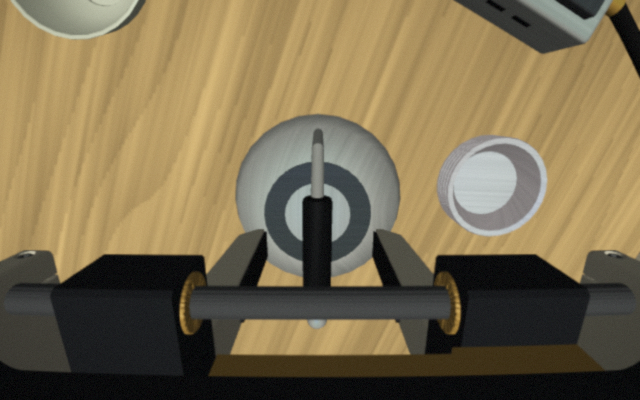

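Handle at column 317, well centred. I'll go down, then close.

carry_out --motion '[0.003, 0.016, -0.0015, -0.1, 0, 0.1, 0.3, 0.003, 0.016, -0.001, -0.1, 0, 0.1, 0.3, 0, 0, 0, 0, 0, 0, 0.3, 0, 0, 0, 0, 0, 0, -0.2, 0, 0, 0, 0, 0, 0, -0.7]' --squeeze 20

```text
t: 24.2
tool_pos: [0.5649, -0.3734, 0.151]
orientation: [-1.358, 0.938, -0.945]
force: [0.7, 0.8, -0.0]
opening: 0.0487
```

carry_out --motion '[0, 0, 0, 0, 0, 0, -0.9, 0, 0, 0, 0, 0, 0, -0.9, 0, 0, 0, 0, 0, 0, -0.9, 0, 0, 0, 0, 0, 0, -0.9, 0, 0, 0, 0, 0, 0, -0.9]' --squeeze 50

```text
t: 24.7
tool_pos: [0.5651, -0.3741, 0.1527]
orientation: [-1.359, 0.937, -0.947]
force: [-1.0, -1.6, -2.5]
opening: 0.0167
```

```bash
python3 - <<'E'
from h import *
info();snap('wrist','w23.png')
E
```

```text
t24.70 p [ 0.5651 -0.3741  0.1527] jawyaw 20.5 y [ 0.005 -0.004 -1.   ] q [-0.66  0.38  1.35 -0.    1.4  -1.02] F [-1.  -1.6 -2.5] op 0.0167
```

View pics/w23.png

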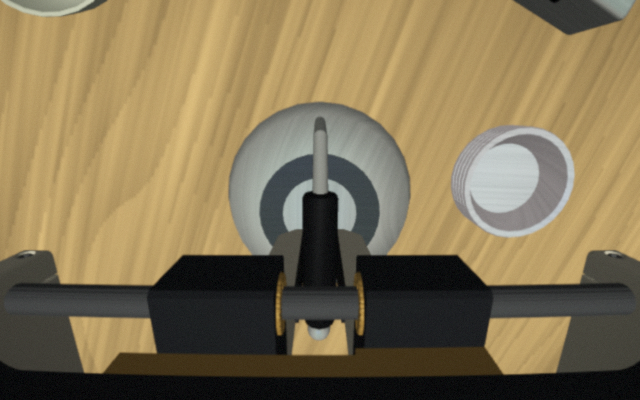

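carry_out --motion '[0, -0.006, 0, 0, 0, 0, -0.9, 0, -0.012, 0, 0, 0, 0, -0.9, 0, -0.015, 0, 0, 0, 0, -0.9, 0, -0.012, 0, 0, 0, 0, -0.9, 0, -0.006, 0, 0, 0, 0, -0.9]' --squeeze 58

```text
t: 25.25
tool_pos: [0.5629, -0.3715, 0.2024]
orientation: [-1.357, 0.944, -0.939]
force: [0.4, -0.8, -8.0]
opening: 0.0165
```

```bash
python3 - <<'E'
from h import *
info();m=cm('wrist');np.save('w24.npy',dict(m=m),allow_pickle=True);snap('wrist','w24.png');im=snap('scene','s24.png'); cv2.imwrite('pics/s24c.png',cv2.resize(im[80:300,160:400],None,fx=2.6,fy=2.6,interpolation=cv2.INTER_CUBIC));info()
print(robot.read_state()['wrist_torque'])
E
```

```text
t25.25 p [ 0.5629 -0.3715  0.2024] jawyaw 20.5 y [-0.002  0.002 -1.   ] q [-0.66  0.35  1.3   0.    1.5  -1.02] F [ 0.4 -0.8 -8. ] op 0.0165
t25.35 p [ 0.5633 -0.3718  0.2026] jawyaw 20.5 y [-0.001  0.001 -1.   ] q [-0.66  0.35  1.3   0.    1.5  -1.02] F [ 1.  -0.3 -8. ] op 0.0166
[-0.08577917 -0.17514493 -0.03738754]
```

View pics/w24.png

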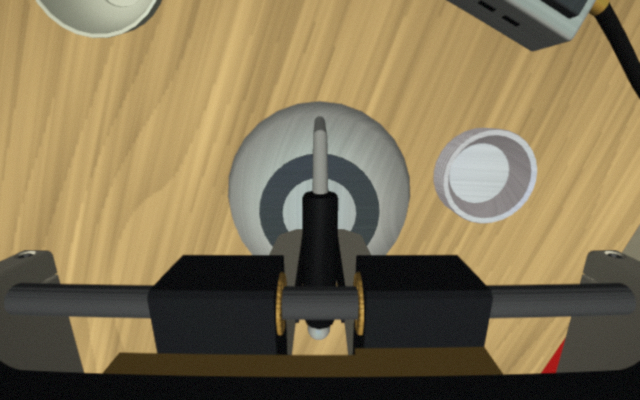

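View pics/s24c.png

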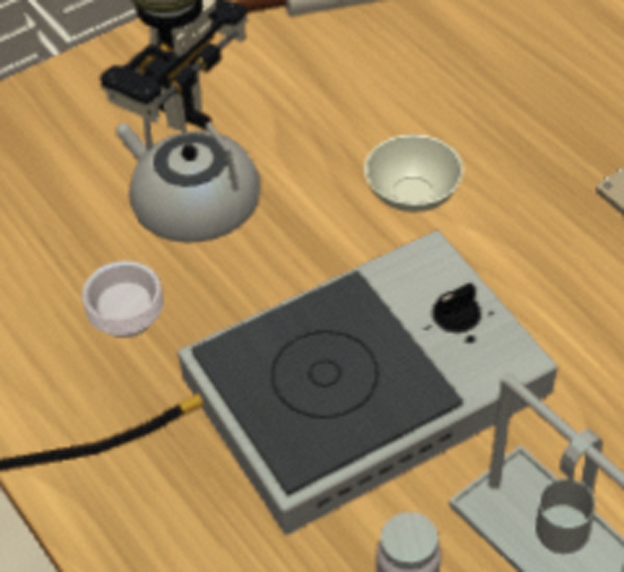

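```bash
python3 - <<'E'
from h import *
from scipy.optimize import least_squares
m=np.load('w24.npy',allow_pickle=True).item()['m']
a=np.radians(20.5); u=np.array([np.cos(a),np.sin(a),0]); tx=np.array([np.sin(a),-np.cos(a),0])
im=cv2.imread('pics/w24.png')
p0=np.array([.5629,-.3715,0.0497])
t=np.linspace(0,2*np.pi,721)
obs=np.array([[229,187],[410,187],[319.5,102],[250,135],[388,135]],float)
# refine obs by eye only
for hb in np.arange(0,.05,.01):
    def f(v):
        c=p0+v[0]*tx+v[1]*u+[0,0,hb]; q=proj('wrist',c+.084*(np.outer(np.cos(t),u)+np.outer(np.sin(t),tx)),m)
        return [np.sqrt(((q-o)**2).sum(1)).min() for o in obs]
    s=least_squares(f,[0,0],diff_step=1e-3,x_scale=.01); print(hb,s.x.round(4),np.round(s.fun,1))
# lid ring / knob not visible; sleeve ends
P=atz('wrist',[(319.5,193)],.1997+.0,m); print('sleeve near end along toolx from TCP', (P[0]-[.5629,-.3715,.1997])@tx)
P=atz('wrist',[(319.5,120)],.145,m); print((P[0]-[.5629,-.3715,.145])@tx)
E
```

```text
0.0 [-0.0016 -0.0001] [5.2 5.4 1.  0.5 0.1]
0.01 [-0.0003 -0.0001] [2.5 2.7 0.1 0.1 0.6]
0.02 [ 0.0009 -0.0001] [0.3 0.1 1.2 0.4 1. ]
0.03 [ 0.0022 -0.0001] [3.  2.8 2.3 0.7 1.3]
0.04 [ 0.0036 -0.0001] [5.7 5.5 3.8 0.8 1.3]
sleeve near end along toolx from TCP -0.036204895798408646
-0.07026507122462756
```

```bash
python3 - <<'E'
from h import *
go([.606,-.032,.27],20.5,-.9,step=.03)
E
```

```text
dist 0.349 turn 0.1 rows 12
[-0.0253, -0.0056, 0.0133, 0.0, 0.0, -0.01, -0.9]
[-0.0253, -0.0056, 0.0133, 0.0, 0.0, -0.01, -0.9]
[-0.0253, -0.0056, 0.0133, 0.0, 0.0, -0.01, -0.9]
[-0.0253, -0.0056, 0.0133, 0.0, 0.0, -0.01, -0.9]
[-0.0253, -0.0056, 0.0133, 0.0, 0.0, -0.01, -0.9]
[-0.0253, -0.0056, 0.0133, 0.0, 0.0, -0.01, -0.9]
[-0.0253, -0.0056, 0.0133, 0.0, 0.0, -0.01, -0.9]
[-0.0253, -0.0056, 0.0133, 0.0, 0.0, -0.01, -0.9]
[-0.0253, -0.0056, 0.0133, 0.0, 0.0, -0.01, -0.9]
[-0.0253, -0.0056, 0.0133, 0.0, 0.0, -0.01, -0.9]
[-0.0253, -0.0056, 0.0133, 0.0, 0.0, -0.01, -0.9]
[-0.0253, -0.0056, 0.0133, 0.0, 0.0, -0.01, -0.9]
```

carry_out --motion '[-0.006, -0.015, 0.003, 0, 0, 0, -0.9, -0.012, -0.02, 0.006, 0, 0, 0, -0.9, -0.018, -0.02, 0.009, 0, 0, 0, -0.9, -0.022, -0.015, 0.011, 0, 0, 0, -0.9, -0.024, -0.008, 0.0125, 0, 0, 0, -0.9]'

```text
t: 25.85
tool_pos: [0.5715, -0.2791, 0.2828]
orientation: [-1.356, 0.951, -0.94]
force: [0.0, 0.2, -7.8]
opening: 0.0164
```

carry_out --motion '[-0.025, 0, 0.013, 0, 0, 0, -0.9, -0.026, 0, 0.0135, 0, 0, 0, -0.9, -0.026, 0, 0.0135, 0, 0, 0, -0.9, -0.026, 0, 0.0135, 0, 0, 0, -0.9, -0.026, 0, 0.0135, 0, 0, 0, -0.9]'

```text
t: 26.35
tool_pos: [0.5904, -0.1276, 0.2907]
orientation: [-1.354, 0.946, -0.945]
force: [0.3, 0.2, -8.0]
opening: 0.0168
```

```bash
python3 - <<'E'
from h import *
info();go([.606,-.032,.28],20.5,-.9,step=.025)
E
```

```text
t26.35 p [ 0.5904 -0.1276  0.2907] jawyaw 20.2 y [ 0.001  0.002 -1.   ] q [-0.3   0.13  1.4   0.    1.62 -0.65] F [ 0.3  0.2 -8. ] op 0.0168
dist 0.097 turn 0.3 rows 4
[-0.0211, 0.0027, 0.0119, -0.02, -0.07, -0.02, -0.9]
[-0.0211, 0.0027, 0.0119, -0.02, -0.07, -0.02, -0.9]
[-0.0211, 0.0027, 0.012, -0.02, -0.07, -0.02, -0.9]
[-0.021, 0.0027, 0.012, -0.02, -0.07, -0.02, -0.9]
```

carry_out --motion '[-0.021, 0.002, 0.012, 0, 0, 0, -0.9, -0.02, 0.002, 0.012, 0, 0, 0, -0.9, -0.018, 0.003, 0.01, 0, 0, 0, -0.9, -0.012, 0.003, 0.007, 0, 0, 0, -0.9, -0.005, 0, 0.003, 0, 0, 0, -0.9]'

```text
t: 26.85
tool_pos: [0.605, -0.031, 0.2848]
orientation: [-1.352, 0.941, -0.941]
force: [0.1, 0.3, -8.8]
opening: 0.0169
```

```bash
python3 - <<'E'
from h import *
info();go([.606,-.032,.238],20.5,-.9,step=.015);snap('wrist','w25.png')
E
```

```text
t26.85 p [ 0.605  -0.031   0.2848] jawyaw 20.5 y [ 0.003  0.004 -1.   ] q [-0.14  0.13  1.41  0.    1.61 -0.5 ] F [ 0.1  0.3 -8.8] op 0.0169
dist 0.047 turn 0.3 rows 4
[0.0003, 0.0117, 0.0001, -0.06, 0.0, -0.04, -0.9]
[0.0003, 0.0117, 0.0001, -0.06, 0.0, -0.04, -0.9]
[0.0003, 0.0117, 0.0001, -0.06, 0.0, -0.04, -0.9]
[0.0003, 0.0117, 0.0001, -0.06, 0.0, -0.04, -0.9]
```

View pics/w25.png

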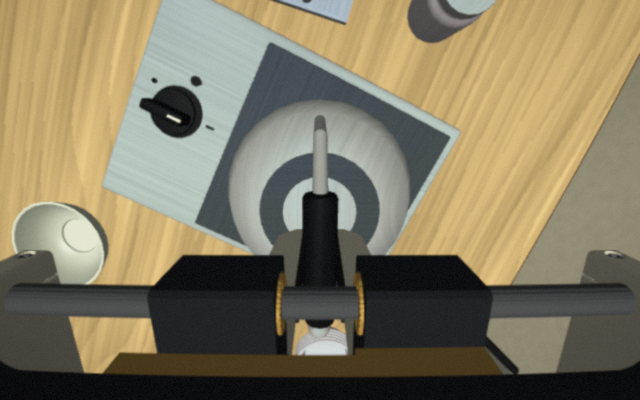

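carry_out --motion '[0, 0.01, 0, 0, 0, 0, -0.9, 0, 0.012, 0, 0, 0, 0, -0.9, 0, 0.012, 0, 0, 0, 0, -0.9, 0, 0.008, 0, 0, 0, 0, -0.9, 0, 0.003, 0, 0, 0, 0, -0.9]'

```text
t: 27.4
tool_pos: [0.6048, -0.034, 0.2359]
orientation: [-1.353, 0.943, -0.944]
force: [-0.5, 0.4, -8.1]
opening: 0.0168
```

```bash
python3 - <<'E'
from h import *
info();go([.606,-.032,.231],20.5,-.9,step=.015)
E
```

```text
t27.40 p [ 0.6048 -0.034   0.2359] jawyaw 20.3 y [ 0.003  0.002 -1.   ] q [-0.14  0.14  1.48  0.    1.52 -0.5 ] F [-0.5  0.4 -8.1] op 0.0168
dist 0.005 turn 0.3 rows 1
[-0.0015, 0.0049, 0.0018, -0.19, -0.17, -0.08, -0.9]
```

carry_out --motion '[-0.0015, 0.0015, 0.0015, -0.2, 0, 0, -0.9, 0, 0.002, 0, 0, 0, 0, -0.9, 0, 0.002, 0, 0, 0, 0, -0.9, 0, 0.001, 0, 0, 0, 0, -0.9, 0, 0, 0, 0, 0, 0, -0.9]'

```text
t: 27.9
tool_pos: [0.6064, -0.0317, 0.2322]
orientation: [-1.354, 0.944, -0.944]
force: [-0.2, 0.7, -8.5]
opening: 0.0167
```

```bash
python3 - <<'E'
from h import *
info()
E
```

```text
t27.90 p [ 0.6064 -0.0317  0.2322] jawyaw 20.3 y [ 0.002  0.002 -1.   ] q [-0.14  0.15  1.48  0.    1.51 -0.49] F [-0.2  0.7 -8.5] op 0.0167
```

carry_out --motion '[0, 0.002, 0, 0, 0, 0, -0.9, 0, 0.002, 0, 0, 0, 0, -0.9, 0, 0, 0, 0, 0, 0, -0.9, 0, 0, 0, 0, 0, 0, -0.9, 0, 0, 0, 0, 0, 0, -0.9]'

```text
t: 28.4
tool_pos: [0.6072, -0.0309, 0.2313]
orientation: [-1.351, 0.941, -0.945]
force: [-0.2, 1.1, -4.9]
opening: 0.0164
```

```bash
python3 - <<'E'
from h import *
info()
E
```

```text
t28.40 p [ 0.6072 -0.0309  0.2313] jawyaw 20.3 y [ 0.005  0.003 -1.   ] q [-0.14  0.15  1.48  0.    1.51 -0.49] F [-0.2  1.1 -4.9] op 0.0164
```

Contact is beginning. One more small step, then I'll release.

carry_out --motion '[0, 0.0025, 0, 0, 0, 0, -0.9, 0, 0, 0, 0, 0, 0, -0.9, 0, 0, 0, 0, 0, 0, -0.6, 0, 0, 0, 0, 0, 0, -0.4, 0, 0, 0, 0, 0, 0, -0.1]' --squeeze 20

```text
t: 28.9
tool_pos: [0.6096, -0.0306, 0.2337]
orientation: [-1.347, 0.935, -0.949]
force: [0.1, 0.6, 0.2]
opening: 0.0304
```

carry_out --motion '[0, 0, 0, 0, 0, 0, 0.2, 0, 0, 0, 0, 0, 0, 0.2, 0, 0, 0, 0, 0, 0, 0.2, 0, 0, 0, 0, 0, 0, 0.2, 0, 0, 0, 0, 0, 0, 0.2]'

```text
t: 29.4
tool_pos: [0.6104, -0.0312, 0.2349]
orientation: [-1.346, 0.933, -0.952]
force: [-0.0, -0.0, 0.3]
opening: 0.0556
```

```bash
python3 - <<'E'
from h import *
info();snap('wrist','w26.png')
E
```

```text
t29.40 p [ 0.6104 -0.0312  0.2349] jawyaw 20.3 y [ 0.015  0.002 -1.   ] q [-0.14  0.15  1.48  0.    1.5  -0.49] F [-0.  -0.   0.3] op 0.0556
```

View pics/w26.png

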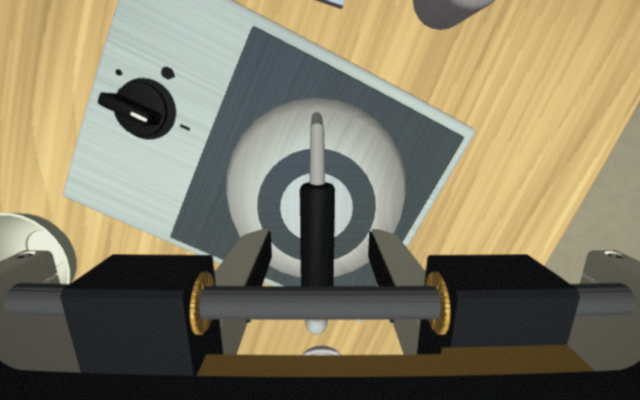

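carry_out --motion '[0, -0.015, -0.001, -0.2, 0, 0.4, 0.2, 0, -0.025, -0.001, -0.2, 0, 0.4, 0.2, 0, -0.035, 0, 0, 0, 0, 0.2, 0, -0.045, 0, 0, 0, 0, 0.2, 0, -0.045, 0, 0, 0, 0, 0.2]'

```text
t: 29.95
tool_pos: [0.6042, -0.0332, 0.394]
orientation: [-1.352, 0.961, -0.925]
force: [0.2, 0.3, -0.4]
opening: 0.0555
```

carry_out --motion '[0, -0.03, -0.02, 0, 0, 0, 0.2, 0, -0.02, -0.02, 0, 0, 0, 0.2, 0, 0, -0.02, 0, 0, 0, 0.2, 0, 0, 0, 0, 0, 0, 0.2, 0, 0, 0, 0, 0, 0, 0.2]'

```text
t: 30.45
tool_pos: [0.5487, -0.0555, 0.456]
orientation: [-1.346, 0.949, -0.935]
force: [-0.3, 0.4, -0.7]
opening: 0.056
```

```bash
python3 - <<'E'
from h import *
info();m=cm('wrist');np.save('w27.npy',dict(m=m),allow_pickle=True);im=snap('wrist','w27.png');cv2.imwrite('pics/w27c.png',cv2.resize(im[0:260,130:470],None,fx=2.3,fy=2.3,interpolation=cv2.INTER_CUBIC))
E
```

```text
t30.45 p [ 0.5487 -0.0555  0.456 ] jawyaw 20.4 y [-0.001  0.013 -1.   ] q [-0.2   0.02  1.21  0.01  1.92 -0.55] F [-0.3  0.4 -0.7] op 0.056
```

View pics/w27c.png

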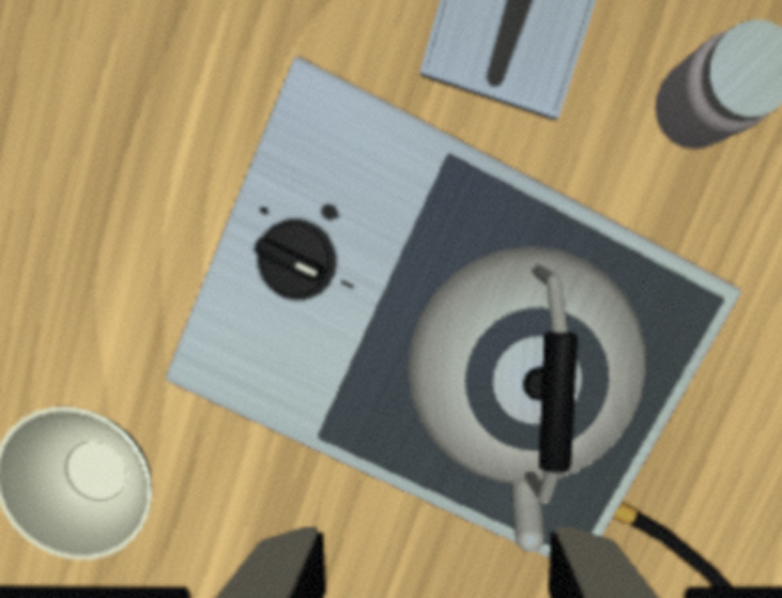

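```bash
python3 - <<'E'
from h import *
m=np.load('w27.npy',allow_pickle=True).item()['m']
f=lambda L:np.array(L)/2.3+[130,0]
print('kettle',atz('wrist',f([(526.5,365)]),.098,m).round(4))
C=atz('wrist',f([(448,155),(725,298),(320,437)]),.078,m);print(C.round(4),'centre',((C[1]+C[2])/2).round(4), np.linalg.norm(C[0]-C[1]),np.linalg.norm(C[0]-C[2]))
print('knob',atz('wrist',f([(297,259)]),.080,m).round(4))
B=atz('wrist',f([(260,248),(322,272)]),.108,m);print(B.round(4))
for th in ['kettle','knob_grip']:
    for d in models.outline_of('wrist',th)[:2]: print(th,d['confidence'],d['pixel'])
E
```

```text
kettle [[ 0.6075 -0.0257  0.098 ]]
[[ 0.5062  0.088   0.078 ]
 [ 0.7271  0.068   0.078 ]
 [ 0.486  -0.1311  0.078 ]] centre [ 0.6066 -0.0315  0.078 ] 0.22185842384399396 0.21999074881735334
knob [[ 0.4307 -0.0138  0.08  ]]
[[ 0.4103 -0.0142  0.108 ]
 [ 0.454  -0.0147  0.108 ]]
kettle 0.84 [358.2, 160.8]
kettle 0.23 [445.2, 38.0]
knob_grip 0.76 [255.4, 115.0]
```

```bash
python3 - <<'E'
from h import *
m=np.load('w27.npy',allow_pickle=True).item()['m']
f=lambda L:np.array(L)/2.3+[130,0]
print('lid',atz('wrist',f([(537,380)]),.152,m).round(4),'knob',atz('wrist',f([(537,384)]),.166,m).round(4),'sleeve',atz('wrist',f([(558.5,402)]),.235,m).round(4))
go([.43,-.016,.17],-95.6,.0,step=.04)
E
```

```text
lid [[ 0.6083 -0.0281  0.152 ]] knob [[ 0.6066 -0.0291  0.166 ]] sleeve [[ 0.6075 -0.0275  0.235 ]]
dist 0.311 turn 116.0 rows 15
[-0.005, 0.019, -0.0066, 0.05, 7.73, -0.04, 0.0]
[-0.004, 0.019, -0.0072, 0.05, 7.73, -0.04, 0.0]
[-0.0031, 0.019, -0.0077, 0.05, 7.73, -0.04, 0.0]
[-0.002, 0.019, -0.008, 0.05, 7.73, -0.04, 0.0]
[-0.0009, 0.019, -0.0082, 0.05, 7.73, -0.04, 0.0]
[0.0002, 0.019, -0.0083, 0.05, 7.73, -0.04, 0.0]
[0.0013, 0.019, -0.0082, 0.05, 7.73, -0.04, 0.0]
[0.0024, 0.019, -0.008, 0.05, 7.73, -0.04, 0.0]
[0.0034, 0.019, -0.0076, 0.05, 7.73, -0.04, 0.0]
[0.0044, 0.019, -0.0071, 0.05, 7.73, -0.04, 0.0]
[0.0053, 0.019, -0.0065, 0.05, 7.73, -0.04, 0.0]
[0.0061, 0.019, -0.0057, 0.05, 7.73, -0.04, 0.0]
[0.0068, 0.019, -0.0049, 0.05, 7.73, -0.04, 0.0]
[0.0074, 0.019, -0.0039, 0.05, 7.73, -0.04, 0.0]
[0.0078, 0.019, -0.0029, 0.05, 7.73, -0.04, 0.0]
```

carry_out --motion '[-0.006, 0.01, -0.009, 0, 8.2, 0, 0, -0.005, 0.01, -0.009, 0, 8.2, 0, 0, -0.004, 0.01, -0.01, 0, 8.2, 0, 0, -0.002, 0.01, -0.01, 0, 8.2, 0, 0, -0.001, 0.01, -0.01, 0, 8.2, 0, 0]'

```text
t: 31.1
tool_pos: [0.4998, -0.038, 0.3987]
orientation: [-1.004, 1.501, -1.468]
force: [-0.2, -0.6, 0.4]
opening: 0.0465
```

carry_out --motion '[0, 0.012, -0.01, 0, 8.2, 0, 0, 0.002, 0.012, -0.009, 0, 8.2, 0, 0, 0.003, 0.012, -0.009, 0, 8.2, 0, 0, 0.004, 0.012, -0.008, 0, 8.2, 0, 0, 0.005, 0.012, -0.007, 0, 8.2, 0, 0]'

```text
t: 31.6
tool_pos: [0.4543, -0.0185, 0.3319]
orientation: [-0.464, 2.002, -1.959]
force: [0.3, -0.5, 0.3]
opening: 0.0467
```

```bash
python3 - <<'E'
from h import *
info();go([.43,-.0145,.22],-95.4,.0,step=.04)
E
```

```text
t31.60 p [ 0.4543 -0.0185  0.3319] jawyaw -64.5 y [-0.02   0.018 -1.   ] q [-0.16 -0.27  1.7   0.01  1.73  0.96] F [ 0.3 -0.5  0.3] op 0.0467
dist 0.115 turn 30.9 rows 4
[0.0048, 0.0281, -0.0028, 0.3, 7.73, 0.23, 0.0]
[0.0052, 0.0281, -0.0023, 0.3, 7.73, 0.23, 0.0]
[0.0056, 0.028, -0.0017, 0.3, 7.73, 0.23, 0.0]
[0.0059, 0.028, -0.0011, 0.3, 7.73, 0.23, 0.0]
```

carry_out --motion '[0.005, 0.02, -0.003, 0.3, 7.5, 0.2, 0, 0.005, 0.025, -0.002, 0.3, 7.5, 0.2, 0, 0.005, 0.025, -0.002, 0.3, 7.5, 0.2, 0, 0.005, 0.022, -0.001, 0.3, 6.5, 0.2, 0, 0, 0, 0, 0, 0, 0, 0]'

```text
t: 32.1
tool_pos: [0.4289, -0.0122, 0.2309]
orientation: [-0.077, -2.174, 2.172]
force: [-0.9, -0.3, 0.3]
opening: 0.0466
```

```bash
python3 - <<'E'
from h import *
info();m=cm('wrist');im=snap('wrist','w28.png');go([.43,-.0145,.16],-95.4,.0,step=.04)
print(proj('wrist',[[.43,-.0145,.108],[.43,-.0145,.082],[.43+.023,-.0145-.0022,.108],[.43-.023,-.0145+.0022,.108]],m))
E
```

```text
t32.10 p [ 0.4289 -0.0122  0.2309] jawyaw -94.8 y [-0.012  0.001 -1.   ] q [-0.15 -0.33  1.93 -0.    1.55  1.51] F [-0.9 -0.3  0.3] op 0.0466
dist 0.073 turn 1.0 rows 2
[-0.0005, 0.0364, 0.0011, 0.01, 0.43, 0.29, 0.0]
[-0.0004, 0.0364, 0.0011, 0.01, 0.43, 0.29, 0.0]
[[324.31984125 193.08405506]
 [323.96163956 186.11849225]
 [324.75672073 167.42343823]
 [323.90001673 217.61253392]]
```

View pics/w28.png

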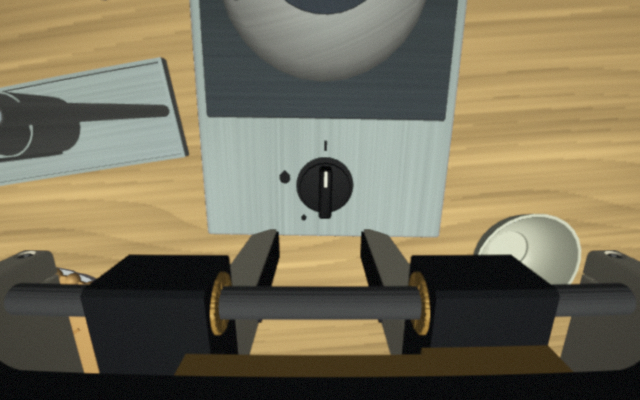

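carry_out --motion '[0, 0.02, 0.001, 0, 0.2, 0.3, -0.2, 0, 0.03, 0.001, 0, 0.2, 0.3, -0.2, 0, 0.025, 0, 0, 0, 0, -0.2, 0, 0.012, 0, 0, 0, 0, -0.2, 0, 0, 0, 0, 0, 0, -0.2]'

```text
t: 32.65
tool_pos: [0.4355, -0.0145, 0.1504]
orientation: [-0.085, -2.191, 2.191]
force: [0.3, -0.5, 0.7]
opening: 0.0373
```

```bash
python3 - <<'E'
from h import *
info();m=cm('wrist');im=snap('wrist','w29.png');go([.43,-.0145,.106],-95.4,-.2,step=.015)
print(proj('wrist',[[.43,-.0145,.108],[.43,-.0145,.082]],m))
E
```

```text
t32.65 p [ 0.4355 -0.0145  0.1504] jawyaw -93.9 y [ 0.009 -0.    -1.   ] q [-0.15 -0.28  2.04  0.    1.37  1.49] F [ 0.3 -0.5  0.7] op 0.0373
dist 0.046 turn 1.6 rows 4
[0.0016, 0.0113, 0.0001, 0.0, 0.37, -0.15, -0.2]
[0.0016, 0.0114, 0.0001, 0.0, 0.37, -0.15, -0.2]
[0.0016, 0.0114, 0.0001, 0.0, 0.37, -0.15, -0.2]
[0.0015, 0.0114, 0.0001, 0.0, 0.37, -0.15, -0.2]
[[322.97496865 236.88992841]
 [322.65080173 223.55219396]]
```

View pics/w29.png

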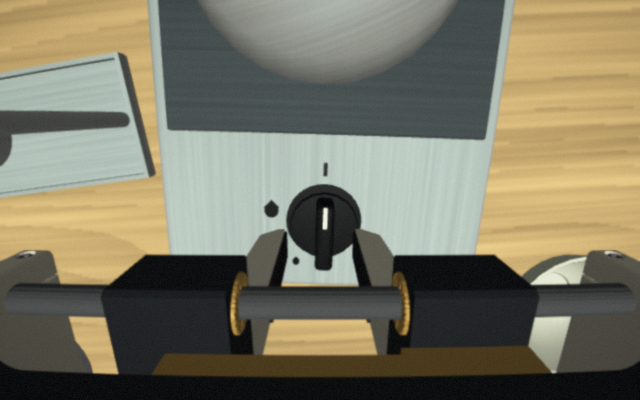

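carry_out --motion '[0.002, 0.012, 0.0005, 0, 0.4, -0.15, -0.2, 0.002, 0.012, 0, 0, 0.4, -0.15, -0.2, 0.0015, 0.012, 0, 0, 0.4, -0.15, -0.2, 0.0015, 0.008, 0, 0, 0.3, -0.15, -0.2, 0, 0, 0, 0, 0, 0, -0.2]'

```text
t: 33.2
tool_pos: [0.4316, -0.015, 0.1078]
orientation: [-0.109, -2.175, 2.175]
force: [-0.2, -0.6, -0.0]
opening: 0.0373
```

```bash
python3 - <<'E'
from h import *
info();m=cm('wrist');im=snap('wrist','w30.png');go([.43,-.0145,.1045],-95.4,-.2,step=.015)
print(proj('wrist',[[.43,-.0145,.108],[.43,-.0145,.082]],m))
E
```

```text
t33.20 p [ 0.4316 -0.015   0.1078] jawyaw -95.4 y [ 0.005 -0.    -1.   ] q [-0.15 -0.24  2.09  0.    1.29  1.51] F [-0.2 -0.6 -0. ] op 0.0373
dist 0.004 turn 0.3 rows 1
[0.002, 0.0038, -0.0004, 0.0, -0.03, -0.32, -0.2]
[[322.43274473 260.8621152 ]
 [322.09895327 241.10433404]]
```

View pics/w30.png

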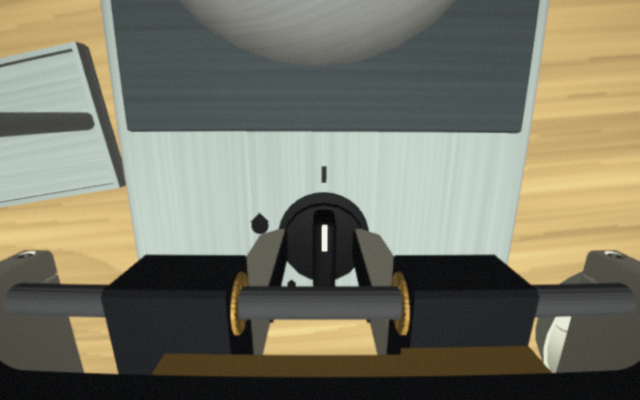

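carry_out --motion '[0, 0.0025, 0.0005, 0, 0, -0.3, -0.2, 0, 0, 0, 0, 0, 0, -0.6, 0, 0, 0, 0, 0, 0, -0.9, 0, 0, 0, 0, 0, 0, -0.9, 0, 0, 0, 0, 0, 0, -0.9]' --squeeze 40

```text
t: 33.75
tool_pos: [0.4328, -0.0171, 0.107]
orientation: [-0.105, -2.171, 2.177]
force: [-0.4, -3.1, -2.4]
opening: 0.0115
```

carry_out --motion '[0, 0, 0, 0, 0, 0, -0.9, 0, 0, 0, 0, 0, 0, -0.9, 0, 0, 0, 0, 0, 0, -0.9, 0, 0.002, 0, 0, 0, 0, -0.9, 0, 0.002, 0, 0, 0, 0, -0.9]' --squeeze 50

```text
t: 34.25
tool_pos: [0.4329, -0.0172, 0.1037]
orientation: [-0.105, -2.171, 2.178]
force: [-4.0, -0.8, 5.4]
opening: 0.0119
```

```bash
python3 - <<'E'
from h import *
info();im=snap('wrist','w31.png');info()
E
```

```text
t34.25 p [ 0.4329 -0.0172  0.1037] jawyaw -95.4 y [ 0.002 -0.003 -1.   ] q [-0.16 -0.23  2.09 -0.    1.28  1.51] F [-4.  -0.8  5.4] op 0.0119
t34.30 p [ 0.4328 -0.0172  0.1035] jawyaw -95.4 y [ 0.002 -0.003 -1.   ] q [-0.16 -0.23  2.09 -0.    1.28  1.51] F [-2.5 -0.5  4.8] op 0.0117
```

View pics/w31.png

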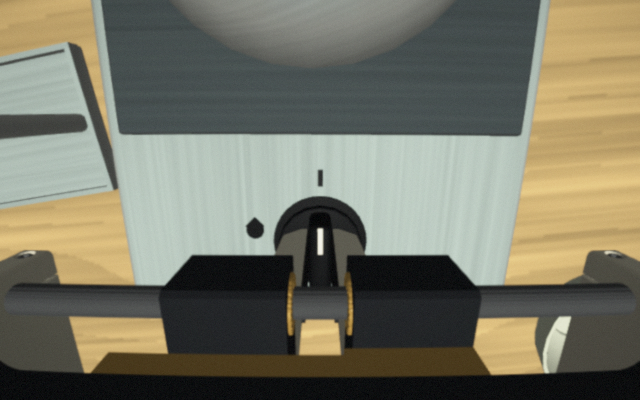

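carry_out --motion '[0, 0.003, 0, 0, 0, 0, -0.9, 0, 0.003, 0, 0, 0, 0, -0.9, 0, 0.003, 0, 0, 0, 0, -0.9, 0, 0.003, 0, 0, 0, 0, -0.9, 0, 0.003, 0, 0, 0, 0, -0.9]'

```text
t: 34.8
tool_pos: [0.4334, -0.0173, 0.1005]
orientation: [-0.101, -2.169, 2.178]
force: [-18.8, 1.7, 34.8]
opening: 0.0117
```

```bash
python3 - <<'E'
from h import *
info()
E
```

```text
t34.80 p [ 0.4334 -0.0173  0.1005] jawyaw -95.3 y [-0.001 -0.004 -1.   ] q [-0.15 -0.22  2.09 -0.    1.28  1.51] F [-18.8   1.7  34.8] op 0.0117
```

carry_out --motion '[0.0005, 0.0012, 0, 0, -6, 0, -0.9, 0.0005, 0.0012, 0, 0, -8, 0, -0.9, 0, 0.0012, 0, 0, -8, 0, -0.9, 0, 0.0012, 0, 0, -8, 0, -0.9, 0, 0.0012, 0, 0, -8, 0, -0.9]'

```text
t: 35.3
tool_pos: [0.4324, -0.0144, 0.1007]
orientation: [-0.577, 1.886, -1.883]
force: [-10.8, 2.2, 18.9]
opening: 0.0119
```

```bash
python3 - <<'E'
from h import *
info();snap('wrist','w32.png')
E
```

```text
t35.30 p [ 0.4324 -0.0144  0.1007] jawyaw -56.0 y [-0.002  0.001 -1.   ] q [-0.15 -0.22  2.09  0.    1.28  0.83] F [-10.8   2.2  18.9] op 0.0119
```

View pics/w32.png

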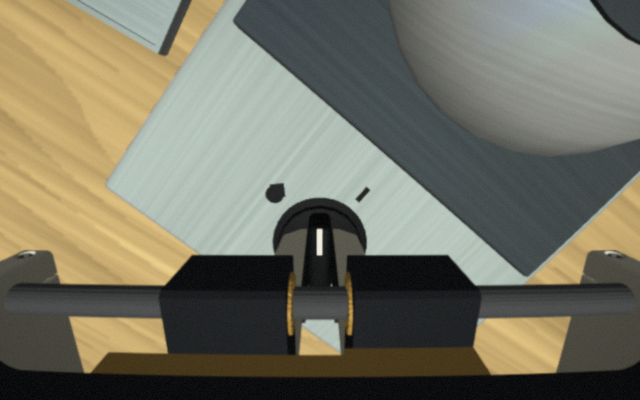

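carry_out --motion '[0, 0.001, 0, 0, -8.3, 0, -0.9, 0, 0.001, 0, 0, -8.3, 0, -0.9, 0, 0.001, 0, 0, -8.3, 0, -0.9, 0, 0.001, 0, 0, -8.3, 0, -0.9, 0, 0.001, 0, 0, -7.5, 0, -0.9]'

```text
t: 35.85
tool_pos: [0.4298, -0.0124, 0.1007]
orientation: [-1.089, 1.395, -1.38]
force: [-10.6, 1.4, 16.1]
opening: 0.0116
```

```bash
python3 - <<'E'
from h import *
info();snap('wrist','w33.png')
E
```

```text
t35.85 p [ 0.4298 -0.0124  0.1007] jawyaw -14.0 y [-0.009  0.004 -1.   ] q [-0.15 -0.22  2.09  0.    1.29  0.09] F [-10.6   1.4  16.1] op 0.0116
```

View pics/w33.png

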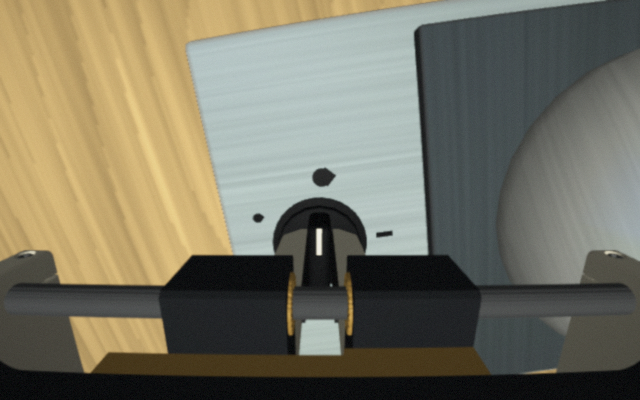

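carry_out --motion '[0, 0.001, 0, 0, 0, 0, -0.9, 0, 0.001, 0, 0, 0, 0, -0.9, 0, 0.001, 0, 0, 0, 0, -0.9, 0, 0.001, 0, 0, 0, 0, -0.9, 0, 0.001, 0, 0, 0, 0, -0.9]'

```text
t: 36.4
tool_pos: [0.4297, -0.0124, 0.1008]
orientation: [-1.097, 1.387, -1.371]
force: [-7.6, 0.2, 12.6]
opening: 0.0114
```

carry_out --motion '[0, 0.001, 0, 0, 0, 0, -0.9, 0, 0.001, 0, 0, 0, 0, -0.9, 0, 0.001, 0, 0, 0, 0, -0.9, 0, 0.001, 0, 0, 0, 0, -0.9, 0, 0.001, 0, 0, 0, 0, -0.9]'

```text
t: 36.9
tool_pos: [0.4297, -0.0124, 0.1007]
orientation: [-1.098, 1.388, -1.371]
force: [-7.6, 0.3, 13.4]
opening: 0.0117
```

```bash
python3 - <<'E'
from h import *
info()
E
```

```text
t36.90 p [ 0.4297 -0.0124  0.1007] jawyaw -13.3 y [-0.011  0.003 -1.   ] q [-0.15 -0.22  2.09  0.    1.29  0.08] F [-7.6  0.3 13.4] op 0.0117
```

carry_out --motion '[0, 0.001, 0, 0, 1, 0, -0.9, 0, 0.001, 0, 0, 0, 0, -0.9, 0, 0.001, 0, 0, 0, 0, -0.9, 0, 0.001, 0, 0, 0, 0, -0.9, 0, 0.001, 0, 0, 0, 0, -0.9]'

```text
t: 37.4
tool_pos: [0.4298, -0.0124, 0.1008]
orientation: [-1.09, 1.4, -1.384]
force: [-6.0, 0.3, 13.1]
opening: 0.0113
```

carry_out --motion '[0, 0.001, 0, 0, 0, 0, -0.9, 0, 0.001, 0, 0, 0, 0, -0.9, 0, 0.001, 0, 0, 0, 0, -0.9, 0, 0.001, 0, 0, 0, 0, -0.9, 0, 0.001, 0, 0, 0, 0, -0.9]'

```text
t: 37.9
tool_pos: [0.4298, -0.0124, 0.1008]
orientation: [-1.091, 1.4, -1.384]
force: [-7.8, -0.1, 12.4]
opening: 0.0113
```

carry_out --motion '[0, 0.001, 0, 0, 0, 0, -0.9, 0, 0.001, 0, 0, 0, 0, -0.9, 0, 0.001, 0, 0, 0, 0, -0.9, 0, 0.001, 0, 0, 0, 0, -0.9, 0, 0.001, 0, 0, 0, 0, -0.9]'

```text
t: 38.4
tool_pos: [0.4298, -0.0124, 0.1008]
orientation: [-1.093, 1.4, -1.384]
force: [-8.2, -0.6, 12.0]
opening: 0.0118
```

carry_out --motion '[0, 0.001, 0, 0, 0, 0, -0.9, 0, 0.001, 0, 0, 0, 0, -0.9, 0, 0.001, 0, 0, 0, 0, -0.9, 0, 0.001, 0, 0, 0, 0, -0.9, 0, 0.001, 0, 0, 0, 0, -0.9]'

```text
t: 38.9
tool_pos: [0.4299, -0.0124, 0.1007]
orientation: [-1.094, 1.4, -1.384]
force: [-7.6, 0.2, 12.8]
opening: 0.0117
```

carry_out --motion '[0, 0.001, 0, 0, 0, 0, -0.9, 0, 0.001, 0, 0, 0, 0, -0.9, 0, 0.001, 0, 0, 0, 0, -0.9, 0, 0.001, 0, 0, 0, 0, -0.9, 0, 0.001, 0, 0, 0, 0, -0.9]'

```text
t: 39.4
tool_pos: [0.4299, -0.0123, 0.1007]
orientation: [-1.095, 1.4, -1.384]
force: [-7.6, 0.8, 13.2]
opening: 0.0115
```

carry_out --motion '[0, 0.001, 0, 0, 0, 0, -0.9, 0, 0.001, 0, 0, 0, 0, -0.9, 0, 0.001, 0, 0, 0, 0, -0.9, 0, 0.001, 0, 0, 0, 0, -0.9, 0, 0.001, 0, 0, 0, 0, -0.9]'

```text
t: 39.9
tool_pos: [0.4299, -0.0123, 0.1007]
orientation: [-1.096, 1.4, -1.383]
force: [-8.2, 1.3, 13.6]
opening: 0.0118
```

```bash
python3 - <<'E'
from h import *
info()
E
```

```text
t39.90 p [ 0.4299 -0.0123  0.1007] jawyaw -14.2 y [-0.017 -0.001 -1.   ] q [-0.15 -0.21  2.08 -0.    1.29  0.1 ] F [-8.2  1.3 13.6] op 0.0118
```

carry_out --motion '[0, -0.003, 0, 0.2, 0, -0.3, -0.9, 0, -0.003, 0, 0, 0, -0.3, -0.9, 0, -0.002, 0, 0, 0, 0, -0.9, 0, 0, 0, 0, 0, 0, -0.9, 0, 0, 0, 0, 0, 0, -0.9]'

```text
t: 40.4
tool_pos: [0.4297, -0.0121, 0.1067]
orientation: [-1.103, 1.394, -1.393]
force: [-2.8, -1.5, 4.4]
opening: 0.0115
```

```bash
python3 - <<'E'
from h import *
info();go([.43,-.0124,.107],-14.2)
E
```

```text
t40.40 p [ 0.4297 -0.0121  0.1067] jawyaw -14.2 y [-0.016 -0.012 -1.   ] q [-0.14 -0.22  2.08 -0.01  1.3   0.12] F [-2.8 -1.5  4.4] op 0.0115
dist 0.000 turn 1.1 rows 1
[0.0002, -0.0003, 0.0003, 0.72, 0.04, 0.88, 1]
```

carry_out --motion '[0, -0.002, 0, 0.7, -4, 0.8, -0.9, 0, -0.001, 0, 0, -8, 0, -0.9, 0, 0, 0, 0, -8, 0, -0.9, 0, 0, 0, 0, -8, 0, -0.9, 0, 0, 0, 0, -8, 0, -0.9]'

```text
t: 40.9
tool_pos: [0.4266, -0.0126, 0.1067]
orientation: [-1.378, 0.914, -0.904]
force: [-4.1, -1.9, 4.3]
opening: 0.0118
```

```bash
python3 - <<'E'
from h import *
info();snap('wrist','w34.png')
E
```

```text
t40.90 p [ 0.4266 -0.0126  0.1067] jawyaw 23.0 y [-0.008 -0.001 -1.   ] q [-0.15 -0.24  2.09 -0.    1.3  -0.55] F [-4.1 -1.9  4.3] op 0.0118
```

View pics/w34.png

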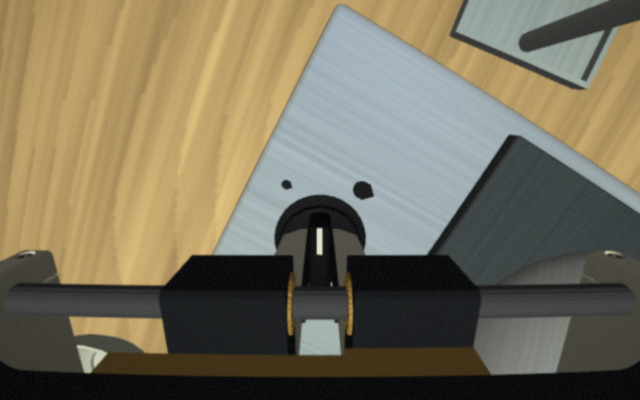

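carry_out --motion '[0, -0.0015, 0, 0, -8, 0, -0.9, 0, -0.001, 0, 0, -8, 0, -0.9, 0, 0, 0, 0, -8, 0, -0.9, 0, 0, 0, 0, -6, 0, -0.9, 0, 0, 0, 0, -3, 0, -0.9]'

```text
t: 41.45
tool_pos: [0.4247, -0.0142, 0.107]
orientation: [-1.53, 0.463, -0.446]
force: [-1.3, -1.1, 1.3]
opening: 0.0115
```

```bash
python3 - <<'E'
from h import *
info();print(robot.read_state()['wrist_torque'])
E
```

```text
t41.45 p [ 0.4247 -0.0142  0.107 ] jawyaw 56.8 y [-0.012 -0.004 -1.   ] q [-0.15 -0.24  2.09 -0.01  1.3  -1.14] F [-1.3 -1.1  1.3] op 0.0115
[-0.04774624 -0.06259742 -0.5278933 ]
```

carry_out --motion '[0, 0, 0, 0, 0, 0, -0.9, 0, 0, 0, 0, 0, 0, -0.9, 0, 0, 0, 0, 0, 0, -0.6, 0, 0, 0, 0, 0, 0, -0.4, 0, 0, 0, 0, 0, 0, -0.3]' --squeeze 20

```text
t: 41.95
tool_pos: [0.4251, -0.0139, 0.107]
orientation: [-1.528, 0.469, -0.453]
force: [-0.2, 0.6, -0.4]
opening: 0.0295
```

carry_out --motion '[0, 0, 0, 0, 0, 0, -0.3, 0, -0.01, 0, 0, 0, 0, -0.3, 0, -0.02, 0, 0, 0, 0, -0.3, 0, -0.03, 0, 0, 0, 0, -0.3, 0, -0.04, 0, 0, 0, 0, -0.3]'

```text
t: 42.45
tool_pos: [0.4222, -0.0127, 0.2056]
orientation: [-1.529, 0.479, -0.445]
force: [0.9, 0.4, 0.2]
opening: 0.0326
```

carry_out --motion '[0, -0.04, 0, 0, 0, 0, -0.3, 0, -0.04, 0, 0, 0, 0, -0.3, 0, -0.04, 0, 0, 0, 0, -0.3, 0, -0.04, 0, 0, 0, 0, -0.3, 0, 0, 0, 0, 0, 0, -0.3]'

```text
t: 42.95
tool_pos: [0.4256, -0.0122, 0.3821]
orientation: [-1.527, 0.47, -0.455]
force: [0.4, -0.3, -0.2]
opening: 0.0326
```

```bash
python3 - <<'E'
from h import *
info();m=cm('wrist');np.save('w35.npy',dict(m=m),allow_pickle=True);im=snap('wrist','w35.png');cv2.imwrite('pics/w35c.png',cv2.resize(im[0:290,200:520],None,fx=2,fy=2,interpolation=cv2.INTER_CUBIC))
im=snap('scene','s35.png'); cv2.imwrite('pics/s35c.png',cv2.resize(im[100:380,180:520],None,fx=2.1,fy=2.1,interpolation=cv2.INTER_CUBIC))
E
```

```text
t42.95 p [ 0.4256 -0.0122  0.3821] jawyaw 56.2 y [-0.011 -0.003 -1.   ] q [-0.15 -0.35  1.67 -0.    1.83 -1.13] F [ 0.4 -0.3 -0.2] op 0.0326
```

View pics/w35c.png

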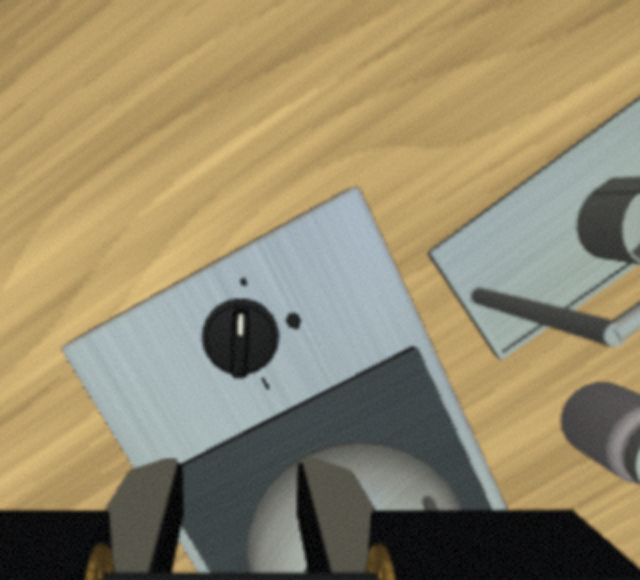

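View pics/s35c.png

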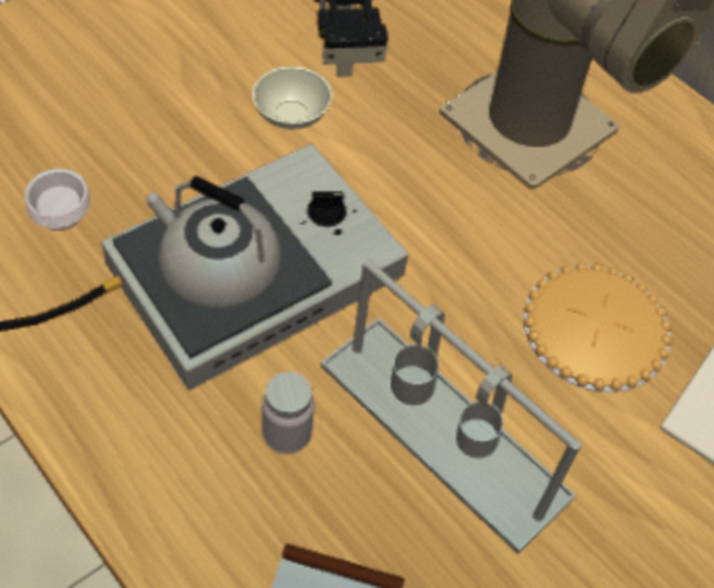

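```bash
python3 - <<'E'
from h import *
print(atz('scene',[(180+217/2.1,100+226/2.1)],.164).round(4))
m=np.load('w35.npy',allow_pickle=True).item()['m']
B=atz('wrist',np.array([(240.5,309),(238.5,372)])/2+[200,0],.108,m);d=B[0]-B[1];a=np.degrees(np.arctan2(d[1],d[0]));print(B.round(4),'bar yaw',a,'knob rad',np.radians(a+5.4))
for n in ['top','scene']:
    im=snap(n,n+'36.png')
    for th in ['kettle','dipper_a','knob_grip']:
        for e in models.outline_of(n,th)[:3]:
            print(n,th,round(e['confidence'],2),np.round(e['pixel'],1),atz(n,e['pixel'],.13).round(3))
im=cv2.imread('pics/top36.png');cv2.imwrite('pics/top36c.png',cv2.resize(im[100:300,150:470],None,fx=2.3,fy=2.3,interpolation=cv2.INTER_CUBIC))
E
```

```text
[[ 0.6089 -0.0271  0.164 ]]
[[ 0.4075  0.      0.108 ]
 [ 0.4428 -0.0252  0.108 ]] bar yaw 144.41996146965326 knob rad 2.614851612856492
top kettle 0.72 [317.4 170.6] [[ 0.626 -0.044  0.13 ]]
top dipper_a 0.56 [199.9 206.7] [[0.501 0.369 0.13 ]]
top dipper_a 0.51 [231.7 205.2] [[0.505 0.257 0.13 ]]
scene kettle 0.91 [285.7 216.1] [[ 0.607 -0.021  0.13 ]]
scene kettle 0.51 [462.3 255.2] [[0.308 0.377 0.13 ]]
scene dipper_a 0.94 [378.6 277.2] [[0.534 0.286 0.13 ]]
scene dipper_a 0.8 [411. 295.] [[0.504 0.375 0.13 ]]
scene knob_grip 0.48 [334.9 198.4] [[0.456 0.014 0.13 ]]
```

View pics/top36c.png

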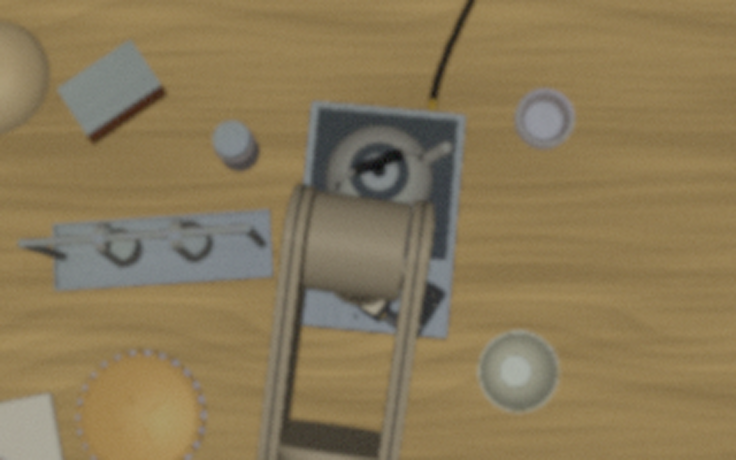

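```bash
python3 - <<'E'
from h import *
info(); print(robot.close_job())
E
```

```text
t43.45 p [ 0.4237 -0.012   0.3739] jawyaw 56.2 y [-0.023 -0.001 -1.   ] q [-0.15 -0.34  1.68 -0.    1.82 -1.13] F [-0.6 -0.2  0.1] op 0.0324
the job is handed in; nothing more can be done
None
```

The job is done and handed in at about 43 s of robot time.

- **Dippers:** only two were there. By their size I took them for c and d. I hung both by their hooks over the rail bar, and the last pictures show them still hanging upright.
- **Kettle:** it stands level on the plate. My measurements put it 3–6 mm off the plate's middle, a little to the left (+y). It was not knocked aside at any point that I saw.
- **Burner:** I pressed the knob fully in (about 6 mm) and turned it past the safety stop to the large flame, about 1.42 rad. I held it pressed there for about 4 s, let it spring out, and turned it to the end stop. The stripe points at the small drop, and I measured the knob at about 2.61 rad.
- **Other things:** the pie, shaker, bowl and tins look unmoved in the last pictures. The gripper is clear of everything at z ≈ 0.37 m.

No final check failed. In the last top picture the network placed the kettle about 2 cm off, because the arm partly hides it. The scene view, and the wrist view taken after placing, put it within 6 mm, so I trusted those. The knob was also not visible from the top, so its final angle comes from the wrist camera alone.

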